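# Recharge and close the anaesthetic-gas absorber canister

## Robot

A 6-joint arm with a two-finger parallel gripper is mounted at the origin on the work surface. World frame = base frame: x ahead of the robot, y to its left, z up, the work surface at z = 0. Lengths are in mm, angles in rad, forces in N, time in s.
With the tool pointing down it reaches from about 300 to 775 mm from the base axis. Payload 14.6 kg.
Tool frame: the origin (TCP) lies between the finger pads, 19 mm behind the fingertips; this is the grasp point; z points along the fingers, y is the line along which they close (so a half turn about z gives the same grasp; the last joint's range is limited). The gripper opens to 94 mm and grips with 3 to 60 N. Pads are 16 mm wide; open, the fingers measure 119 mm over their backs; the gripper's body (75 mm by 177 mm) begins 78 mm behind the grasp point.
Start: joints at [-1.201, 0.3, 1.521, -0, 1.321, -0.067], TCP at [232.665, -498.354, 224.246] pointing down, gripper open.
Joint ranges: [-3.03, 3.03], [-0.79, 2.21], [0.23, 2.52], [-1.04, 4.18], [0, 3.07], [-2.55, 2.55]. Speed limits (rad/s): [2.22, 2.22, 2.57, 3.14, 3.14, 3.14].

## Interface

Orientations are given as [roll, pitch, yaw] about the fixed x, y, z axes, in that order (R = Rz(yaw) Ry(pitch) Rx(roll)).
In Python, from cell import manip, viewer gives the robot as it stands. The module is installed in compiled form; this text tells all that it offers.
- The arm moves only by the tool move_arm, never from a script. Its argument "moves" is a list of rows, each a list of 4 numbers: the shift along the tool's x, y, z in m, then the turn about the tool's z in rad. A call has 1 to 12 rows; each row is the pose to reach, as a shift and turn from the pose commanded when the call began, along the tool's axes at that moment; what a row does not reach only later rows make up. A row lasts 1/10 s, in which the tool goes at most 50 mm and 8.59 degrees, less where a joint would pass 70% of its speed; a pose out of reach is approached as far as the arm can. A call with a gripper value outside its range is refused whole. "jaw" is the finger opening in m, from 0 to 0.094, set as the call begins (left out, the last holds). The fingers move at their own pace and stop on an object; "squeeze" is the grip in N (left out, the last holds). Time passes only in rows, so rows that repeat a pose let the fingers close. It gives the time, the measured TCP pose, the force, the opening and the grip force at its end, in the units of the state.
- manip.read_state(): the state, without advancing time (a new reading comes with each control period).
- viewer.camera(name): name is "scene" or "top" or "wrist"; returns a dict with "frame" (480x640x3 uint8, blue, green, red), "z_map" (480x640 float32, mm along the optical axis (not along the pixel's ray), 0 where there is no reading), "fx", "fy", "cx", "cy" (pixels), "origin" and "orientation" of the camera in the world. Camera axes: x right, y down, z forward; pixel columns grow to the right and rows downward; lengths in mm; the calibration is good to about 2 mm. A picture is of the moment at which its call begins.
- manip.sign_off(): hands the job in; it is judged then, once.
The state is a dict: "clock": time; "joints": joint angles; "qd": joint speeds; "effort": joint torques, N m; "eef_pos": TCP position; "eef_rot": TCP orientation; "wrist_force": force on the tool from outside, world axes, zero at the start; "moment": the same for the moment, N m; "finger_gap": finger opening in mm; "finger_force": force on a finger pad.
Only numpy, scipy, OpenCV 4.12 (cv2) and the standard library are available. Lean on these libraries where they do the work, as an engineer would, in place of code of your own. Each camera call takes 0.05 s, during which the arm holds its last target. There are 200 camera calls.

## Task

Recharge the absorber canister: pour all the pink sorbent blocks from the scoop into the clear canister, then swing its cover fully closed, and push the red knob down and screw it clockwise until it is tight, so that it stays down. Stand the empty scoop upright on its blue mat, put every spent white-and-green cartridge into the yellow tub, and leave the tip box, bottle and tape case where they are.

Things in the scene. Friction and masses are not known exactly. Their poses are not given: they have to be found in the camera images.
- canister: Fixed clear round absorber canister on a blue foot plate. Origin: centre of its underside on the bench. Outer radius 59 mm, wall 4 mm, rim 70 mm above the bench, inner floor 6 mm up. Steel pivot post of its cover at local (75, 0) mm; blue threaded boss (radius 18 mm) for the cover's knob at local (-80, 0) mm. z up
- canister_in (a point): Centre of the canister's inner floor
- cover (a joint): Angle (rad) of the flat aluminium swing cover (disc of 116 mm, 8 mm thick, its top 81 mm above the bench) about the vertical pivot post at canister-local (75, 0) mm. 0 = closed over the mouth, against its stop; about 1.7 to 2.1 = swung aside, open. It swings level and stays where left. At angle a the knob's axis is at canister-local (75 - 155 cos a, -155 sin a) mm
- knob_push (a joint): How far (m) the red knob on the cover is pushed down against its spring: 0 = raised, 0.012 = bottomed. The spring takes 3.5 N to start and 8 N at the bottom. The thread catches once the knob is 9 mm or more down; it then stays down by itself
- knob_turn (a joint): Turn (rad) of the red knob relative to the cover, clockwise from above positive. Stops at 0 and 2.4. Its screw enters the boss only with the cover closed and the knob within about 0.3 of 0; pushed in (10 to 12 mm) and turned clockwise past 0.9 it is caught by the thread, and at 2.1 to 2.4 it is tight. Turned without being pushed in, it catches nothing
- knob_grip (a point): On the knob's axis, 30 mm above the top of the cover when raised. The knob is a red upright bar 52 mm long (this point's x axis), 14 mm thick (its y axis) and 24 mm tall, from 12 mm below to 11 mm above this point; below it is only a thin stem and collar
- scoop: Open aluminium pouring scoop with a black handle. Origin: centre of its underside; z up. Its pouring lip faces its -x; body 62 mm wide (y), walls 40 mm high, front wall sloping outwards at 45 degrees up to the lip at local (-72, 0, 36) mm. Handle: upright black plate 34 mm (x) by 12 mm (y), centred at local (63, 0), rising to 88 mm. 0.16 kg empty
- scoop_grip (a point): In the scoop's handle, at local (63, 0, 68) mm, a good height for the TCP in a grasp from above, fingers closing along the scoop's y
- mat: Fixed blue mat, 170 x 120 x 4 mm, the scoop's place; origin at the centre of its underside
- tub: Fixed yellow open waste tub, 160 (x) x 150 (y) x 70 mm tall, walls and floor 5 mm; origin at the centre of its underside
- tub_in (a point): Centre of the tub's inner floor
- block1: Pink sorbent block 22 x 22 x 16 mm, origin at the centre of its underside; starts in the scoop (may be absent)
- block2: Pink sorbent block 22 x 22 x 16 mm, origin at the centre of its underside; starts in the scoop (may be absent)
- block3: Pink sorbent block 22 x 22 x 16 mm, origin at the centre of its underside; starts in the scoop (may be absent)
- block4: Pink sorbent block 22 x 22 x 16 mm, origin at the centre of its underside; starts in the scoop (may be absent)
- block5: Pink sorbent block 22 x 22 x 16 mm, origin at the centre of its underside; starts in the scoop (may be absent)
- block6: Pink sorbent block 22 x 22 x 16 mm, origin at the centre of its underside; starts in the scoop (may be absent)
- cartridge1: Spent cartridge, white block with green ends, 80 (x) x 36 (y) x 26 mm tall, lying flat on the bench, origin at the centre of its underside (may be absent)
- cartridge2: Spent cartridge, white block with green ends, 80 (x) x 36 (y) x 26 mm tall, lying flat on the bench, origin at the centre of its underside (may be absent)
- cartridge3: Spent cartridge, white block with green ends, 80 (x) x 36 (y) x 26 mm tall, lying flat on the bench, origin at the centre of its underside (may be absent)
- tip_box: Bystander: white and red pipette tip box, 90 x 130 x 61 mm, origin under its centre; leave alone
- reagent_bottle: Bystander: amber bottle, radius 26 mm, 110 mm tall, origin under its centre; leave alone
- tape_case: Bystander: orange tape case, 100 x 80 x 54 mm, origin under its centre; leave alone
There are look-alikes about, which are no part of the job. Of the things like the scoop, leave any that is turquoise; of the rest the larger one is meant.

How it is judged:
By the outcome, as a careful person would: the job done as asked, in the order asked, and still so for the second after the job is handed in, with the robot touching nothing.
Of block1, block2, block3, block4, block5, block6 only 3 to 6 are there at a start; the rules pass over those that are not, and their reading is None.
Of cartridge1, cartridge2, cartridge3 only 2 to 3 are there at a start; the rules pass over those that are not, and their reading is None.
At some moment in a run one of cartridge1, cartridge2, cartridge3 may be knocked a few centimetres aside while the robot is not near it.
It also fails if it takes over 210 s, if anything falls off the work surface, if the arm or the gripper's body presses on something with over 40 N, if the wrist force passes 120 N, or if a joint passes its speed limit or range.

## Working session

There is one attempt and no reset: what is moved stays moved. The work goes in short steps, Python scripts to look and compute and a tool call to move; the robot and the scene stay as the last step left them, time stands still between calls to the robot, and variables do not carry over. Pictures are saved under pics/ and viewed, at most 14 in all, crops included, and the job is handed in when it is done.

Besides the shell and the picture viewer there is one more tool, called by a JSON object that holds its "fn" and its "kwargs". move_arm: Moves the arm, as the interface text tells. Its arguments: {"type":"object","properties":{"moves":{"type":"array"},"jaw":{"type":"number"},"squeeze":{"type":"number"}},"required":["moves"]}

```bash
mkdir -p pics
cat > h.py <<'E'
import numpy as np, cv2
from scipy.spatial.transform import Rotation as R
from cell import manip, viewer
def shot(name, fn=None):
    c=viewer.camera(name)
    if fn: cv2.imwrite('pics/'+fn,c['frame'])
    np.savez('last_%s.npz'%name,**{k:np.array(v) for k,v in c.items()})
    return c
def load(name): return dict(np.load('last_%s.npz'%name))
def rot(c):
    o=np.array(c['orientation'],float)
    return o if o.shape==(3,3) else R.from_euler('xyz',o).as_matrix()
def cloud(c):
    z=c['z_map'].astype(float); v,u=np.mgrid[0:480,0:640]
    p=np.stack([(u-c['cx'])/c['fx']*z,(v-c['cy'])/c['fy']*z,z],-1)
    w=p@rot(c).T+np.array(c['origin']); w[z==0]=np.nan
    return w
def proj(c,p):
    q=(np.array(p)-c['origin'])@rot(c); return q[0]/q[2]*c['fx']+c['cx'],q[1]/q[2]*c['fy']+c['cy']
E
python3 - <<'E'
from h import *
for n in('top','scene'):
    c=shot(n,n+'1.png'); print(n,c['origin'],c['orientation'],c['fx'],c['cx'],c['cy'])
print(manip.read_state())
E
```

```text
top [ 436.51083887   70.09319099 1030.38639501] [-3.01918816 -0.02136592 -1.59097815] 471.60588787990736 318.9793359457777 231.26012338810466
scene [1282.70045322  113.23957377  864.08633411] [-2.39082656  0.01107665  1.621013  ] 436.20093681830906 319.9271139487003 235.13645873413725
{'clock': 0.1, 'joints': array([-1.20060254e+00,  3.00392137e-01,  1.52149105e+00,  8.18697171e-06,
        1.32070154e+00, -6.65722835e-02]), 'qd': array([ 0.00043561, -0.00040157, -0.00022858, -0.00226334,  0.00012828,
        0.00060822]), 'effort': array([ 3.18115599e-03, -5.32645154e+01, -3.53281474e+01,  7.10438238e-02,
        2.34790274e-02, -4.92987010e-05]), 'eef_pos': array([ 232.59461677, -498.1701685 ,  223.76772156]), 'eef_rot': array([-3.14060331e+00, -7.39079882e-05,  4.36763999e-01]), 'wrist_force': array([-0.301316  , -0.34528706,  0.50752418]), 'moment': array([ 0.05438888, -0.04942008,  0.05172556]), 'finger_force': 0.0, 'finger_gap': 93.93617217580692}
```

View pics/top1.png

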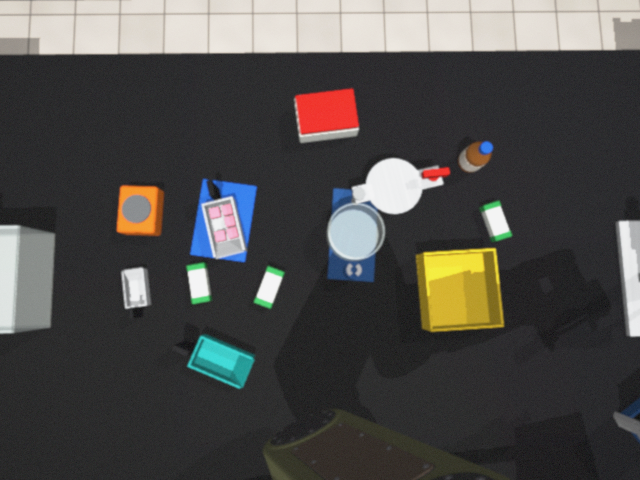

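View pics/scene1.png

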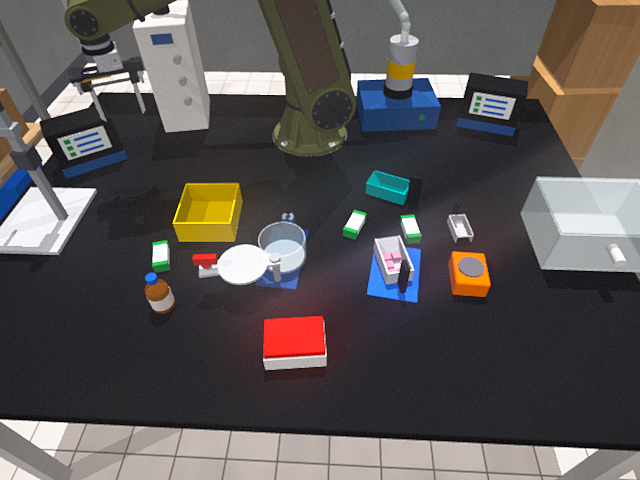

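The top view shows the scoop, with pink blocks, on the mat at (225,225), handle at (215,187). The canister is at (356,232), its open cover at (394,186) and the red knob at (435,173). The tub is at (460,290). The three cartridges are at (198,283), (268,287) and (496,220). The look-alikes are the small scoop at (136,288) and the turquoise one at (222,361).

```bash
cat > meas.py <<'E'
from h import *
def seg(c,W,box,hsv=None,z=None,mn=8):
    """largest-footprint points in pixel box (u0,v0,u1,v1) satisfying HSV and world z limits -> Nx3"""
    m=np.zeros((480,640),bool); m[box[1]:box[3],box[0]:box[2]]=1
    H=cv2.cvtColor(c['frame'],cv2.COLOR_BGR2HSV)
    if hsv: m&=cv2.inRange(H,np.array(hsv[0]),np.array(hsv[1]))>0
    if z: 
        with np.errstate(invalid='ignore'): m&=(W[...,2]>z[0])&(W[...,2]<z[1])
    return W[m&~np.isnan(W[...,2])]
def rect(p):
    (x,y),(a,b),t=cv2.minAreaRect(p[:,:2].astype(np.float32))
    if a<b: a,b,t=b,a,t+90
    return np.round([x,y,a,b,(t+90)%180-90,np.median(p[:,2]),len(p)],1)
E
python3 - <<'E'
from meas import *
c=load('top');W=cloud(c)
for n,b in dict(c1=(180,255,216,310),c2=(248,258,292,314),c3=(476,195,518,246)).items():
    print(n,rect(seg(c,W,b,z=(18,34))))
print('knob',rect(seg(c,W,(415,160,460,185),((0,150,80),(8,255,255)),(85,140))))
print('tub',rect(seg(c,W,(405,235,515,340),z=(62,80))))
print('handle',rect(seg(c,W,(200,170,235,205),z=(75,100))), 'scoopwalls',rect(seg(c,W,(195,185,255,265),z=(38,52))))
p=seg(c,W,(195,185,255,265),((140,40,100),(179,255,255)));print('pink',rect(p),p[:,2].min(),p[:,2].max())
print('mat',rect(seg(c,W,(185,170,265,268),((100,150,60),(125,255,255)),(-5,12))))
print('foot',rect(seg(c,W,(320,180,385,290),((100,150,60),(125,255,255)),(-5,16))))
p=seg(c,W,(330,258,376,285),z=(25,90));print('boss',rect(p) if len(p) else 0)
p=seg(c,W,(358,150,430,222),z=(72,90));(x,y),r=cv2.minEnclosingCircle(p[:,:2].astype(np.float32));print('cover',rect(p))
p=seg(c,W,(320,195,390,270),z=(60,80));print('rim',cv2.minEnclosingCircle(p[:,:2].astype(np.float32)),len(p))
for n,b in dict(tip=(285,80,370,150),bot=(450,135,500,180),tape=(110,180,168,240)).items(): print(n,rect(seg(c,W,b,z=(40,130))))
f=cv2.resize(c['frame'][165:305,110:300],None,fx=4,fy=4,interpolation=cv2.INTER_CUBIC)
g=cv2.resize(c['frame'][150:300,320:460],None,fx=4,fy=4,interpolation=cv2.INTER_CUBIC)
cv2.imwrite('pics/crop1.png',f);cv2.imwrite('pics/crop2.png',g)
E
```

```text
c1 [454.2 305.2  80.9  37.8   8.8  24.8 681. ]
c2 [443.  156.   81.   36.7 -21.6  24.8 663. ]
c3 [ 576.2 -339.7   81.1   38.7   16.1   24.6  642. ]
knob [ 660.5 -186.    52.8   17.1  -84.1  120.2  220. ]
tub [ 430.3 -243.1  159.9  151.4    2.4   67.9  847. ]
handle [644.1 266.9  33.5  12.6  10.6  90.2 120. ] scoopwalls [584.4 253.2 151.2  66.4  13.2  42.6 374. ]
pink [585.4 254.7  80.   52.2  13.   22.3 606. ] 2.897138507936461 28.78788746981843
mat [ 592.4  255.4  174.1  124.4   -8.7    2.7 2097. ]
foot [555.5 -28.8 200.9 101.   -5.    2.7 939. ]
boss [478.6 -25.   45.1  42.3  87.9  60.1 307. ]
cover [ 644.8 -108.8  141.2  116.2   72.    79.8 2689. ]
rim ((551.1509399414062, -48.47733688354492), 87.76378631591797) 674
tip [ 814.6   27.4  129.1   89.4  -84.4   59.5 2477. ]
bot [ 712.6 -290.3   51.8   45.3   39.7   76.2  612. ]
tape [ 610.7  428.   100.6   80.3   -2.4   49.7 1799. ]
```

View pics/crop1.png

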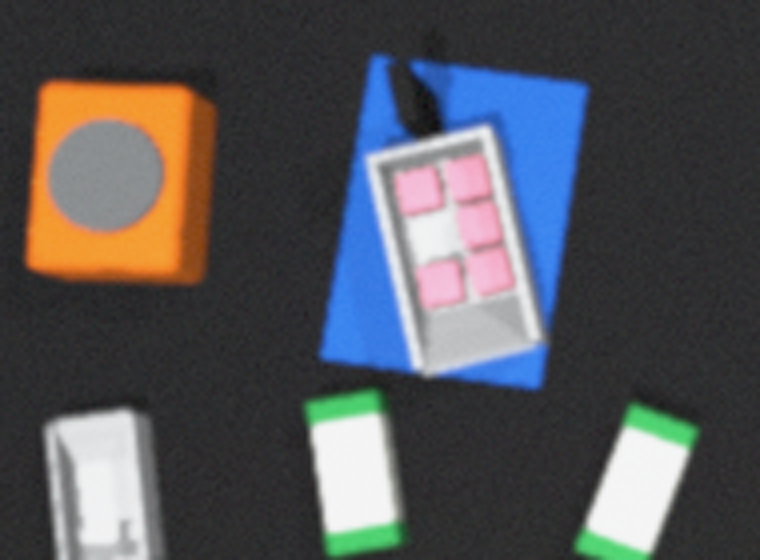

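View pics/crop2.png

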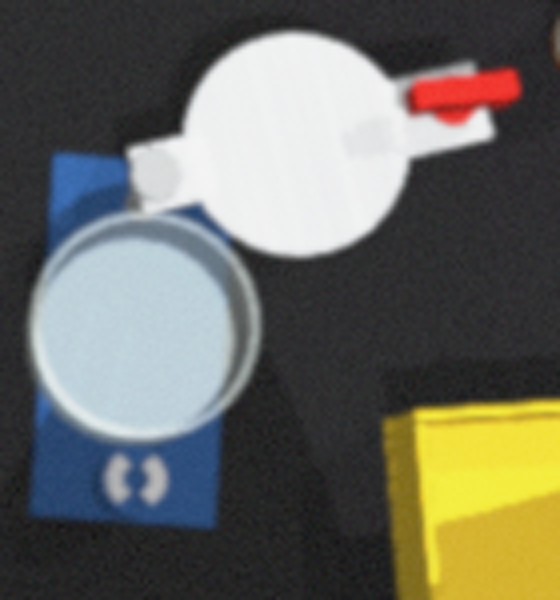

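Five blocks are in the scoop. The foot plate and boss are at the bottom of the canister, and the cover is open at about 1.84 rad. I can only turn about the tool's z, so I plan to pour by letting the scoop pivot between the pads: grip the handle low and loosen the grip over the canister.

```bash
cat > go.py <<'E'
from h import *
def to(x,y,z,yaw):
    s=manip.read_state(); p=s['eef_pos']; r,pt,yw=s['eef_rot']
    d=np.array([x,y,z])-p; c,sn=np.cos(yw),np.sin(yw)
    t=[c*d[0]+sn*d[1],sn*d[0]-c*d[1],-d[2]]
    dy=yaw-yw   # turn about tool z (down) is -dyaw
    print('shift',np.round(np.array(t)/1000,4),'turn',round(-((dy+np.pi)%(2*np.pi)-np.pi),3),'| j6 at goal',round(np.arctan2(y,x)+np.pi/2-yaw,2))
E
python3 - <<'E'
from go import *; from meas import *
from scipy.optimize import least_squares
c=load('top');W=cloud(c)
p=seg(c,W,(320,185,395,272),z=(64,76))[:,:2]
o=np.array([556,-32.]); d=np.hypot(*(p-o).T); q=p[(d>48)&(d<66)]
f=lambda v:np.hypot(q[:,0]-v[0],q[:,1]-v[1])-57
r=least_squares(f,o,loss='soft_l1');print('canister',r.x,len(q),np.abs(r.fun).mean())
p=seg(c,W,(330,258,376,285),z=(50,70));p=p[np.hypot(*(p[:,:2]-[478,-25]).T)<19];print('boss',p.mean(0),rect(p))
p=seg(c,W,(358,150,430,222),z=(75,88));print('disc')
yaw=np.radians(13);o=np.array([581.7,252.5]);g=o+68*np.array([np.cos(yaw),np.sin(yaw)]);print(g)
to(g[0],g[1],180,yaw)
E
```

```text
canister [554.09460393 -27.68313308] 364 1.3227043303936927
boss [476.16093218 -22.39684611  62.04750301] [475.6 -22.4  34.9  30.4  24.3  60.6 187. ]
disc
[647.95716441 267.7966717 ]
shift [ 0.7004 -0.5184  0.0438] turn 0.21 | j6 at goal 1.74
```

{"fn": "move_arm", "kwargs": {"moves": [[0.03,-0.022,0,0.02],[0.06,-0.044,0,0.04],[0.09,-0.066,0,0.06],[0.12,-0.089,0,0.08],[0.15,-0.111,0,0.1],[0.18,-0.133,0,0.12],[0.21,-0.155,0,0.14],[0.24,-0.178,0,0.16],[0.27,-0.2,0,0.18],[0.3,-0.222,0,0.21],[0.33,-0.244,0,0.21],[0.36,-0.266,0,0.21]], "jaw": 0.045}}

```text
clock: 1.3
eef_pos: [446.7, -103.5, 224.2]
eef_rot: [-3.142, 0.0, 0.227]
wrist_force: [-1.1, 0.1, 0.2]
finger_gap: 45.2
finger_force: 0.0
```

```bash
python3 -c "
from go import *
print(manip.read_state()['eef_pos']);to(648,267.8,180,.227)"
```

```text
[ 446.740844   -103.51709583  224.15488948]
shift [ 0.2796 -0.3166  0.0442] turn -0.0 | j6 at goal 1.74
```

{"fn": "move_arm", "kwargs": {"moves": [[0.028,-0.032,0,0],[0.056,-0.063,0,0],[0.084,-0.095,0,0],[0.112,-0.127,0,0],[0.14,-0.158,0,0],[0.168,-0.19,0,0],[0.196,-0.222,0,0],[0.224,-0.253,0,0],[0.252,-0.285,0,0],[0.28,-0.317,0.02,0],[0.28,-0.317,0.044,0],[0.28,-0.317,0.044,0]]}}

```text
clock: 2.5
eef_pos: [646.5, 267.1, 175.3]
eef_rot: [3.141, 0.007, 0.228]
wrist_force: [-0.4, 0.0, -0.2]
finger_gap: 45.1
finger_force: 0.0
```

Run:
```python
from go import *; from meas import *
c=shot('wrist','w1.png');W=cloud(c);print(c['origin'])
p=W[(W[...,2]>80)&(W[...,2]<98)];p=p[np.hypot(*(p[:,:2]-[644,267]).T)<40];print('handle',rect(p))
p=W[(W[...,2]>40)&(W[...,2]<50)];p=p[np.hypot(*(p[:,:2]-[580,250]).T)<120];print('walls',rect(p))
to(648,267.8,49,.227)
```

```text
[730.84937629 286.52831366 336.4061876 ]
handle [647.9 265.2  33.8  12.   13.1  93.  989. ]
walls [ 589.4  251.4  153.8   66.1   13.2   44.9 2118. ]
shift [ 0.0011 -0.001   0.1293] turn 0.0 | j6 at goal 1.74
```

View pics/w1.png

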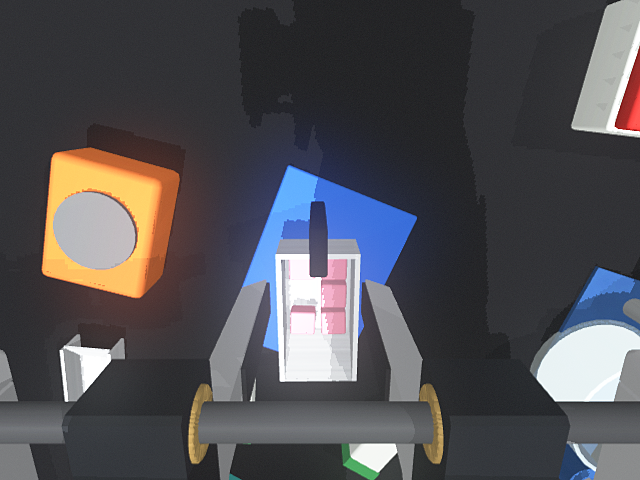

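The wrist view shows the handle upright between the open fingers at (318,240), with the scoop level below it.

{"fn": "move_arm", "kwargs": {"moves": [[0.004,-0.001,0.02,0],[0.004,-0.001,0.045,0],[0.004,-0.001,0.07,0],[0.004,-0.001,0.095,0],[0.004,-0.001,0.115,0],[0.004,-0.001,0.129,0],[0.004,-0.001,0.129,0],[0.004,-0.001,0.129,0]]}}

```text
clock: 3.35
eef_pos: [652.2, 268.6, 52.9]
eef_rot: [-3.141, -0.002, 0.226]
wrist_force: [-0.5, -0.3, 0.3]
finger_gap: 45.4
finger_force: 0.0
```

{"fn": "move_arm", "kwargs": {"moves": [[0,0,0,0],[0,0,0,0],[0,0,0,0],[0,0,0,0],[0,0,0,0],[0,0,0,0]], "jaw": 0.0, "squeeze": 60}}

```text
clock: 3.95
eef_pos: [651.7, 268.7, 51.5]
eef_rot: [3.142, -0.0, 0.227]
wrist_force: [-0.3, -0.9, 2.3]
finger_gap: 11.8
finger_force: 59.9
```

{"fn": "move_arm", "kwargs": {"moves": [[0,0,-0.005,0],[0,0,-0.012,0],[0,0,-0.02,0],[0,0,-0.03,0],[0,0,-0.03,0],[0,0,-0.03,0]]}}

```text
clock: 4.55
eef_pos: [651.6, 268.7, 81.6]
eef_rot: [-3.142, -0.001, 0.227]
wrist_force: [0.0, -1.1, -2.3]
finger_gap: 11.9
finger_force: 59.9
```

Run:
```python
from go import *; from meas import *
c=shot('scene','s2.png');cv2.imwrite('pics/s2.png',cv2.resize(c['frame'][180:330,300:500],None,fx=3.5,fy=3.5))
```

```text
(no output)
```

View pics/s2.png

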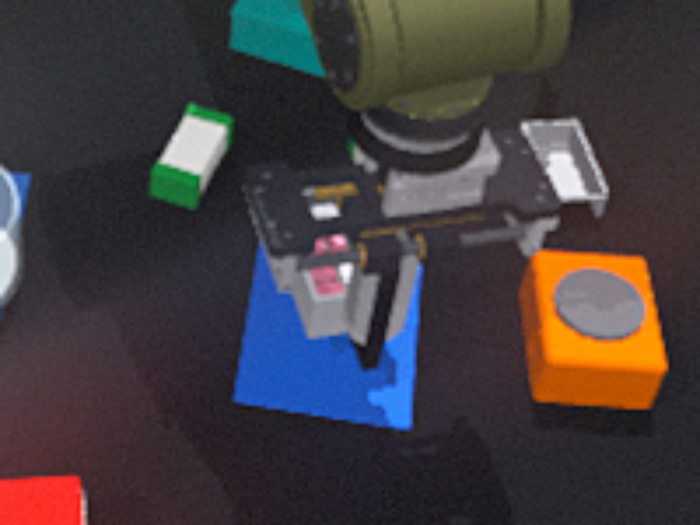

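The scoop is off the mat with the blocks still inside it. I'll measure its tilt from the wrist depth.

```bash
cat > tilt.py <<'E'
from meas import *
def tilt(show=True):
    """plane fits in scoop coordinates relative to TCP: forward f (towards lip), height h"""
    c=shot('wrist');W=cloud(c);s=manip.read_state();p=s['eef_pos'];yw=s['eef_rot'][2]
    d=W-p; f=-(np.cos(yw)*d[...,0]+np.sin(yw)*d[...,1]); l=-np.sin(yw)*d[...,0]+np.cos(yw)*d[...,1]; h=d[...,2]
    H=cv2.cvtColor(c['frame'],cv2.COLOR_BGR2HSV)
    pk=(cv2.inRange(H,np.array((140,40,60)),np.array((179,255,255)))>0)&(np.hypot(f,l)<200)
    print('pink n',pk.sum(), 'f,h range',np.round(np.nanpercentile(f[pk],[5,50,95])) if pk.any() else '',np.round(np.nanpercentile(h[pk],[5,50,95])) if pk.any() else '')
    for a in range(-60,170,10):   # wall-top profile: points at |l| 27..33
        m=(f>a)&(f<a+10)&(np.abs(l)>24)&(np.abs(l)<35)&(h<45)&(h>-160)
        m2=(f>a)&(f<a+10)&(np.abs(l)<7)&(h>-160)&(h<60)
        print(a+5,m.sum(),np.round(np.nanpercentile(h[m],[50,95]),0) if m.any() else '-','|mid',m2.sum(),np.round(np.nanpercentile(h[m2],[50,95]),0) if m2.any() else '-')
    return c
E
python3 -c "
from tilt import *
tilt()"
```

```text
pink n 4294 f,h range [-48.  49. 104.] [-81. -80. -78.]
-55 596 [-80. -79.] |mid 385 [-80. -79.]
-45 588 [-80. -79.] |mid 372 [-80. -79.]
-35 565 [-80. -77.] |mid 400 [-79. -75.]
-25 561 [-79. -75.] |mid 360 [-76. -75.]
-15 540 [-76. -74.] |mid 2813 [10. 41.]
-5 520 [-76. -75.] |mid 1846 [42. 53.]
5 504 [-76. -75.] |mid 907 [42. 52.]
15 483 [-76. -74.] |mid 160 [42. 43.]
25 1628 [-27.  -6.] |mid 0 -
35 202 [-76. -75.] |mid 0 -
45 0 - |mid 0 -
55 0 - |mid 0 -
65 0 - |mid 0 -
75 0 - |mid 0 -
85 0 - |mid 0 -
95 0 - |mid 51 [-26. -25.]
105 0 - |mid 83 [-26. -25.]
115 0 - |mid 483 [-33. -29.]
125 0 - |mid 208 [-27. -25.]
135 0 - |mid 0 -
145 0 - |mid 0 -
155 0 - |mid 0 -
165 0 - |mid 0 -
```

```bash
python3 -c "
from go import *
to(555,17,230,np.pi/2)"
```

```text
shift [-0.1505  0.2235 -0.1492] turn -1.344 | j6 at goal 0.03
```

{"fn": "move_arm", "kwargs": {"moves": [[0,0,-0.008,0],[0,0,-0.028,0],[0,0,-0.053,0],[0,0,-0.078,0],[0,0,-0.103,0],[0,0,-0.128,0],[0,0,-0.145,0],[0,0,-0.149,0]]}}

```text
clock: 5.45
eef_pos: [652.0, 268.9, 233.0]
eef_rot: [-3.141, -0.004, 0.227]
wrist_force: [0.1, -0.3, -1.4]
finger_gap: 11.4
finger_force: 59.9
```

{"fn": "move_arm", "kwargs": {"moves": [[-0.005,0.008,0,-0.05],[-0.018,0.027,0,-0.16],[-0.034,0.05,0,-0.3],[-0.05,0.075,0,-0.44],[-0.067,0.1,0,-0.58],[-0.084,0.125,0,-0.72],[-0.1,0.15,0,-0.86],[-0.117,0.174,0,-1.0],[-0.132,0.196,0,-1.13],[-0.143,0.213,0,-1.25],[-0.149,0.222,0,-1.32],[-0.1505,0.2235,0,-1.344]]}}

```text
clock: 6.65
eef_pos: [554.6, 16.1, 229.7]
eef_rot: [-3.141, -0.0, 1.571]
wrist_force: [0.4, -1.0, -1.8]
finger_gap: 11.7
finger_force: 59.9
```

```bash
python3 -c "
from tilt import *
tilt()"
```

```text
pink n 108 f,h range [-21.  13. 106.] [-28.  40.  97.]
-55 0 - |mid 0 -
-45 0 - |mid 0 -
-35 0 - |mid 0 -
-25 0 - |mid 0 -
-15 0 - |mid 1996 [12. 40.]
-5 106 [-159. -157.] |mid 2004 [41. 53.]
5 33 [-159. -157.] |mid 957 [42. 52.]
15 0 - |mid 263 [42. 42.]
25 1254 [-20.  -6.] |mid 0 -
35 5 [-12. -11.] |mid 0 -
45 0 - |mid 0 -
55 0 - |mid 0 -
65 0 - |mid 0 -
75 0 - |mid 0 -
85 0 - |mid 0 -
95 0 - |mid 26 [-26. -25.]
105 0 - |mid 92 [-27. -26.]
115 0 - |mid 409 [-34. -30.]
125 0 - |mid 306 [-28. -26.]
135 0 - |mid 0 -
145 0 - |mid 0 -
155 0 - |mid 0 -
165 0 - |mid 0 -
```

{"fn": "move_arm", "kwargs": {"moves": [[0,0,0,0],[0,0,0,0],[0,0,0,0]], "squeeze": 25}}

```text
clock: 7.0
eef_pos: [555.3, 17.6, 230.1]
eef_rot: [-3.141, -0.0, 1.571]
wrist_force: [0.3, -0.1, -2.1]
finger_gap: 11.8
finger_force: 25.0
```

```bash
cat > th.py <<'E'
from tilt import *
def th(fn=None):
    """tilt angle of the handle plate from wrist depth: fit side-profile of black plate top edge / back edge"""
    c=shot('scene',fn);W=cloud(c);s=manip.read_state();p=s['eef_pos']
    d=W-p   # scoop points along -y: forward f=-dy
    f=-d[...,1];h=d[...,2]
    m=(np.abs(d[...,0])<45)&(f>-40)&(f<170)&(h>-175)&(h<60)
    H=cv2.cvtColor(c['frame'],cv2.COLOR_BGR2HSV)
    g=m&(H[...,2]>90)&(H[...,1]<60)
    q=np.stack([f[g],h[g]],1)
    q=q[(q[:,0]>18)|(q[:,1]<-25)]
    print('scoop body f',np.round(np.percentile(q[:,0],[2,50,98])),'h',np.round(np.percentile(q[:,1],[2,50,98])),len(q),'clock',s['clock'],'gap',s['finger_gap'],'F',s['wrist_force'],'M',s['moment'])
E
python3 -c "
from th import *
th()"
```

```text
scoop body f [ -6.  84. 138.] h [-171.  -26.   -6.] 1778 clock 7.05 gap 12.027697582177527 F [ 0.03965046  0.79210159 -1.16839168] M [ 0.08650659 -0.09479543  0.00637058]
```

Still level at 25 N. I'll loosen further in small steps.

{"fn": "move_arm", "kwargs": {"moves": [[0,0,0,0],[0,0,0,0],[0,0,0,0]], "squeeze": 16}}

```text
clock: 7.35
eef_pos: [555.2, 17.1, 230.2]
eef_rot: [-3.142, -0.0, 1.571]
wrist_force: [0.4, 0.2, -1.8]
finger_gap: 12.2
finger_force: 16.0
```

```bash
python3 -c "
from th import *
th()"
```

```text
scoop body f [ -6.  84. 138.] h [-171.  -27.   -6.] 1786 clock 7.4 gap 11.811065908099579 F [-0.52606652 -1.16412689 -2.16300435] M [ 0.0804534  -0.02965628 -0.04661494]
```

{"fn": "move_arm", "kwargs": {"moves": [[0,0,0,0],[0,0,0,0],[0,0,0,0]], "squeeze": 11}}

```text
clock: 7.7
eef_pos: [555.2, 17.1, 230.3]
eef_rot: [3.142, 0.0, 1.571]
wrist_force: [-0.6, 0.3, -1.8]
finger_gap: 12.0
finger_force: 11.0
```

```bash
python3 -c "
from th import *
th()"
```

```text
scoop body f [ -6.  84. 138.] h [-171.  -26.   -6.] 1780 clock 7.75 gap 11.929030951038698 F [-0.80959105 -0.55504333 -1.62778409] M [ 0.05319715 -0.1446959   0.02996227]
```

{"fn": "move_arm", "kwargs": {"moves": [[0,0,0,0],[0,0,0,0],[0,0,0,0]], "squeeze": 8}}

```text
clock: 8.05
eef_pos: [555.2, 17.0, 230.2]
eef_rot: [-3.142, -0.0, 1.571]
wrist_force: [-0.7, 0.6, -2.9]
finger_gap: 12.0
finger_force: 8.0
```

```bash
python3 -c "
from th import *
th()"
```

```text
scoop body f [ -7.  84. 138.] h [-170.  -26.   -6.] 1794 clock 8.1 gap 12.137176768236921 F [ 0.34576735 -0.12894961 -2.32137771] M [ 0.11091078 -0.08600374 -0.03717912]
```

{"fn": "move_arm", "kwargs": {"moves": [[0,0,0,0],[0,0,0,0],[0,0,0,0]], "squeeze": 6}}

```text
clock: 8.4
eef_pos: [555.2, 17.1, 230.3]
eef_rot: [-3.142, -0.0, 1.571]
wrist_force: [-0.1, 0.5, -1.8]
finger_gap: 12.3
finger_force: 6.0
```

```bash
python3 -c "
from th import *
th()"
```

```text
scoop body f [ -6.  84. 138.] h [-171.  -26.   -6.] 1789 clock 8.45 gap 12.239287500254356 F [-0.48777801  0.13442651 -1.71564462] M [ 0.12242091 -0.07039842 -0.00115303]
```

{"fn": "move_arm", "kwargs": {"moves": [[0,0,0,0],[0,0,0,0],[0,0,0,0]], "squeeze": 4.5}}

```text
clock: 8.75
eef_pos: [555.2, 17.1, 230.3]
eef_rot: [-3.142, 0.0, 1.571]
wrist_force: [-0.5, -0.7, -2.0]
finger_gap: 12.1
finger_force: 4.5
```

```bash
python3 -c "
from th import *
th()"
```

```text
scoop body f [ -6.  81. 136.] h [-171.  -30.   -9.] 1777 clock 8.8 gap 12.112764393625877 F [ 0.5137187   0.57410738 -2.33236053] M [ 0.11433209 -0.08329728  0.02471856]
```

{"fn": "move_arm", "kwargs": {"moves": [[0,0,0,0],[0,0,0,0],[0,0,0,0]], "squeeze": 3.5}}

```text
clock: 9.1
eef_pos: [555.2, 17.1, 230.2]
eef_rot: [-3.142, -0.0, 1.571]
wrist_force: [-0.5, 0.6, -2.0]
finger_gap: 12.0
finger_force: 3.5
```

```bash
python3 -c "
from th import *
th()"
```

```text
scoop body f [ -9.  53. 123.] h [-170.  -70.  -30.] 1543 clock 9.15 gap 11.749907937935026 F [ 0.1578056   0.22473602 -1.94003326] M [ 0.07960968 -0.08759963  0.00411055]
```

It is pivoting at 3.5–4.5 N. I'll let it swing in short steps.

{"fn": "move_arm", "kwargs": {"moves": [[0,0,0,0],[0,0,0,0],[0,0,0,0]]}}

```text
clock: 9.45
eef_pos: [555.2, 17.1, 230.2]
eef_rot: [-3.142, 0.0, 1.571]
wrist_force: [-0.6, 0.2, -1.6]
finger_gap: 12.2
finger_force: 3.5
```

```bash
python3 -c "
from th import *
th('s3.png')
c=load('scene');cv2.imwrite('pics/s3.png',cv2.resize(c['frame'][100:310,180:400],None,fx=2.7,fy=2.7))"
```

```text
scoop body f [-12.  47. 120.] h [-169.  -74.  -30.] 1496 clock 9.5 gap 11.872787826874013 F [ 0.56517285 -0.22662427 -2.66414478] M [-0.00152657 -0.07260638 -0.01554466]
```

View pics/s3.png

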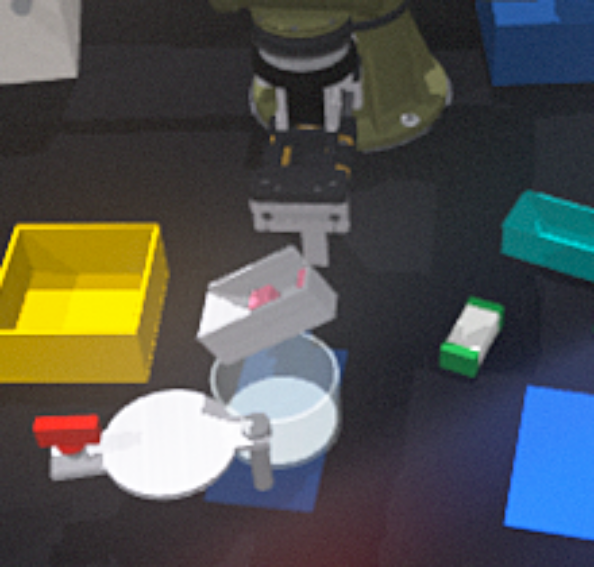

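The side view shows the scoop pivoted about 40° lip-down over the canister, blocks inside. Pad friction is holding it short of a full hang, so I'll help it with a small vertical shake at 3 N.

{"fn": "move_arm", "kwargs": {"moves": [[0,0,0,0],[0,0,-0.01,0],[0,0,0,0],[0,0,-0.01,0],[0,0,0,0],[0,0,0,0]], "squeeze": 3}}

```text
clock: 10.1
eef_pos: [554.8, 17.1, 228.9]
eef_rot: [-3.14, -0.0, 1.571]
wrist_force: [-0.5, -0.3, -2.6]
finger_gap: 12.2
finger_force: 3.0
```

```bash
python3 -c "
from th import *
th()"
```

```text
scoop body f [-15.  44. 121.] h [-170.  -78.  -30.] 1454 clock 10.15 gap 11.64630342908662 F [-0.09907216  0.11688947 -1.78115005] M [-0.04148049 -0.11156574 -0.0134313 ]
```

```bash
cat > ang.py <<'E'
from meas import *
def ang(fn=None,box=(100,310,180,400)):
    c=shot('scene');W=cloud(c);s=manip.read_state();p=s['eef_pos'];d=W-p;f=-d[...,1];h=d[...,2]
    m=(d[...,0]>20)&(d[...,0]<40)&(f>-60)&(f<170)&(h>-153)&(h<60)
    H=cv2.cvtColor(c['frame'],cv2.COLOR_BGR2HSV); m&=(H[...,2]>70)&(H[...,1]<80)
    n,lab,st,_=cv2.connectedComponentsWithStats(m.astype(np.uint8)); k=1+np.argmax(st[1:,4]); m=lab==k
    q=np.stack([f[m],h[m]],1).astype(np.float32)
    r=cv2.minAreaRect(q); L=q[np.argmax(q[:,0]-.6*q[:,1])]
    print('sidewall rect c',np.round(r[0]),'size',np.round(r[1]),'ang',round(r[2],1),'f',np.round(np.percentile(q[:,0],[1,99])),'h',np.round(np.percentile(q[:,1],[1,99])),len(q),'lip',np.round(q[np.argmax(q[:,0])]),'low',np.round(q[np.argmin(q[:,1])]))
    print('TCP',np.round(p),'F',np.round(s['wrist_force'],1),'gap',round(s['finger_gap'],1))
    if fn: cv2.imwrite('pics/'+fn,cv2.resize(c['frame'][box[0]:box[1],box[2]:box[3]],None,fx=2.7,fy=2.7))
E
python3 -c "
from ang import *
ang()"
```

```text
sidewall rect c [ 40. -72.] size [ 43. 120.] ang 54.9 f [-17.  93.] h [-115.  -23.] 730 lip [ 97. -94.] low [  73. -121.]
TCP [555.  17. 230.] F [-0.1 -0.6 -2.3] gap 11.9
```

{"fn": "move_arm", "kwargs": {"moves": [[0,0,0.006,0],[0,0,-0.014,0],[0,0,0.006,0],[0,0,-0.014,0],[0,0,0.006,0],[0,0,-0.014,0],[0,0,0.006,0],[0,0,-0.014,0],[0,0,0,0],[0,0,0,0]]}}

```text
clock: 11.2
eef_pos: [554.6, 17.1, 228.2]
eef_rot: [-3.139, -0.0, 1.571]
wrist_force: [-0.7, 0.1, -2.0]
finger_gap: 12.0
finger_force: 3.0
```

```bash
python3 -c "
from ang import *
ang()"
```

```text
sidewall rect c [ 22. -82.] size [ 43. 119.] ang 43.7 f [-29.  70.] h [-133.  -28.] 714 lip [  75. -112.] low [  45. -138.]
TCP [555.  17. 229.] F [-0.6 -0.5 -2.7] gap 11.9
```

Shaking works: the tilt went from 35° to 46°. I'll go on.

{"fn": "move_arm", "kwargs": {"moves": [[0,0,0.008,0],[0,0,-0.018,0],[0,0,0.008,0],[0,0,-0.018,0],[0,0,0.008,0],[0,0,-0.018,0],[0,0,0.008,0],[0,0,-0.018,0],[0,0,0.008,0],[0,0,-0.018,0],[0,0,0,0],[0,0,0,0]]}}

```text
clock: 12.45
eef_pos: [554.4, 17.1, 228.2]
eef_rot: [-3.139, -0.0, 1.571]
wrist_force: [-0.1, -0.1, -2.3]
finger_gap: 12.0
finger_force: 3.0
```

```bash
python3 -c "
from ang import *
ang()"
```

```text
sidewall rect c [  10. -106.] size [ 41. 119.] ang 33.8 f [-35.  54.] h [-151.  -49.] 656 lip [  58. -141.] low [  37. -153.]
TCP [555.  17. 229.] F [ 0.2 -0.5 -2.4] gap 12.0
```

Tilt is 56°, but the handle slid about 20 mm in the pads. I'll clamp hard now and look.

{"fn": "move_arm", "kwargs": {"moves": [[0,0,0,0],[0,0,0,0]], "squeeze": 60}}

```text
clock: 12.7
eef_pos: [555.2, 17.0, 230.4]
eef_rot: [3.141, 0.0, 1.571]
wrist_force: [-0.5, -0.5, -1.4]
finger_gap: 11.4
finger_force: 60.0
```

```bash
python3 -c "
from ang import *
ang('s4.png')
from tilt import *
c=shot('wrist','w4.png')"
```

```text
sidewall rect c [  10. -105.] size [ 43. 120.] ang 34.5 f [-35.  55.] h [-151.  -48.] 663 lip [  60. -143.] low [  44. -152.]
TCP [555.  17. 231.] F [-0.4  0.6 -2.4] gap 11.7
```

View pics/s4.png

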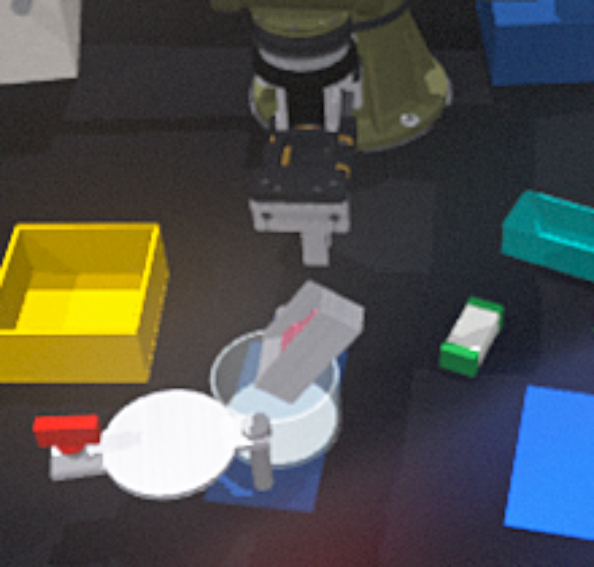

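The scoop is held at about 55°, with its lip over the middle of the canister mouth. I'll clamp and shake it fore and aft to slide the blocks over the lip.

{"fn": "move_arm", "kwargs": {"moves": [[0.005,0,0,0],[0.01,0,0,0],[-0.005,0,0,0],[0.015,0,0,0],[-0.005,0,0,0],[0.015,0,0,0],[-0.005,0,0,0],[0.015,0,0,0],[0.005,0,0,0],[0.005,0,0,0]]}}

```text
clock: 13.8
eef_pos: [555.2, 21.0, 230.3]
eef_rot: [3.141, 0.0, 1.571]
wrist_force: [0.6, -0.4, -2.2]
finger_gap: 11.4
finger_force: 60.0
```

```bash
cat >> ang.py <<'E'
def pink():
    for n in('scene','top','wrist'):
        c=shot(n);W=cloud(c);H=cv2.cvtColor(c['frame'],cv2.COLOR_BGR2HSV)
        m=cv2.inRange(H,np.array((145,50,90)),np.array((175,255,255)))
        k,l,st,ce=cv2.connectedComponentsWithStats(m)
        for i in range(1,k):
            if st[i,4]>15: print(n,np.round(ce[i]),st[i,4],np.round(np.nanmedian(W[l==i],0)))
E
python3 -c "
from ang import *
ang();pink()"
```

```text
sidewall rect c [  11. -105.] size [ 41. 119.] ang 33.9 f [-34.  54.] h [-151.  -47.] 661 lip [  60. -144.] low [  38. -153.]
TCP [555.  21. 230.] F [-1.2  0.1 -2.1] gap 11.5
scene [278. 230.] 98 [559. -33. 100.]
scene [267. 245.] 118 [558. -65.  44.]
top [371. 232.] 249 [550. -63.  47.]
```

{"fn": "move_arm", "kwargs": {"moves": [[-0.01,0,0,0],[0.015,0,0,0],[-0.01,0,0,0],[0.015,0,0,0],[-0.01,0,0,0],[0.015,0,0,0],[-0.01,0,0,0],[0.015,0,0,0],[-0.01,0,0,0],[0.015,0,0,0],[0,0,0,0],[0,0,0,0]]}}

```text
clock: 15.2
eef_pos: [555.2, 20.7, 230.3]
eef_rot: [3.142, 0.0, 1.57]
wrist_force: [0.6, 0.5, -1.5]
finger_gap: 11.6
finger_force: 60.0
```

```bash
python3 -c "
from ang import *
ang('s5.png');pink();c=load('top')
a=cv2.resize(c['frame'][180:290,300:420],None,fx=3,fy=3);b=cv2.resize(load('scene')['frame'][180:290,220:340],None,fx=3,fy=3);cv2.imwrite('pics/m5.png',np.hstack([a,b]))"
```

```text
sidewall rect c [  12. -106.] size [ 42. 120.] ang 33.2 f [-34.  54.] h [-151.  -48.] 661 lip [  59. -141.] low [  46. -153.]
TCP [555.  21. 230.] F [-0.7  0.1 -0.6] gap 11.4
scene [267. 245.] 116 [557. -67.  44.]
scene [286. 251.] 52 [559. -19.  22.]
top [372. 232.] 207 [553. -65.  46.]
```

View pics/m5.png

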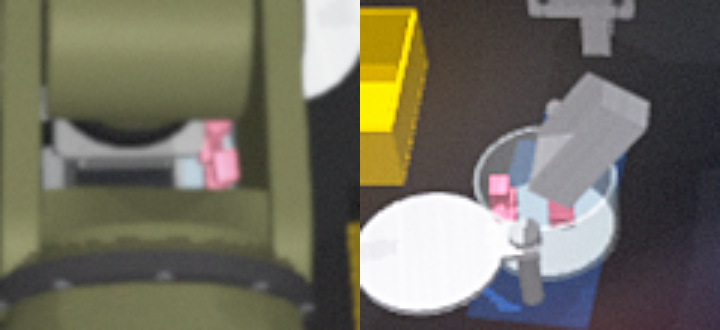

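Most of the blocks are now in the canister; the pink shows through the clear wall, and none shows in the scoop. One more shake, then I'll lift clear and count.

{"fn": "move_arm", "kwargs": {"moves": [[-0.012,0,0,0],[0.015,0,0,0],[-0.012,0,0,0],[0.015,0,0,0],[-0.012,0,0,0],[0.015,0,-0.005,0],[-0.012,0,0,0],[0.015,0,0,0],[0,0,0,0],[0,0,-0.015,0],[0,0,-0.03,0],[0,0,-0.03,0]]}}

```text
clock: 16.6
eef_pos: [555.8, 21.2, 262.1]
eef_rot: [3.138, 0.0, 1.571]
wrist_force: [0.7, 0.9, -2.5]
finger_gap: 11.0
finger_force: 60.0
```

```bash
python3 -c "
from ang import *
pink(); from go import *; to(555,250,260,np.pi/2)
c=load('wrist');W=cloud(c);p=manip.read_state()['eef_pos'];d=W-p"
```

```text
scene [267. 245.] 115 [558. -66.  44.]
scene [287. 250.] 68 [554. -19.  21.]
top [373. 232.] 225 [553. -67.  45.]
shift [ 0.2284 -0.     -0.0006] turn -0.0 | j6 at goal 0.42
```

{"fn": "move_arm", "kwargs": {"moves": [[0.0002,-0.0086,0.002,-0.143],[-0.0008,-0.0169,0.004,-0.286],[-0.0029,-0.0249,0.006,-0.428],[-0.0062,-0.0324,0.008,-0.571],[-0.0105,-0.0393,0.01,-0.714],[-0.0158,-0.0454,0.012,-0.857],[-0.0219,-0.0505,0.014,-1.0],[-0.0286,-0.0546,0.016,-1.143],[-0.0357,-0.0576,0.018,-1.285],[-0.0432,-0.0594,0.02,-1.428],[-0.051,-0.06,0.02,-1.571],[-0.051,-0.06,0.02,-1.571]]}}

```text
clock: 17.95
eef_pos: [494.8, -29.6, 239.4]
eef_rot: [3.142, -0.001, -3.14]
wrist_force: [0.4, -0.4, -0.6]
finger_gap: 11.3
finger_force: 60.0
```

```bash
python3 -c "
from ang import *
pink(); c=load('top')
a=cv2.resize(c['frame'][170:290,300:420],None,fx=3.3,fy=3.3);b=cv2.resize(load('scene')['frame'][180:300,220:340],None,fx=3.3,fy=3.3);cv2.imwrite('pics/m6.png',np.hstack([a,b]))"
```

```text
scene [267. 245.] 119 [558. -66.  46.]
scene [286. 250.] 66 [554. -19.  22.]
wrist [270. 298.] 92 [578. -74.  49.]
```

View pics/m6.png

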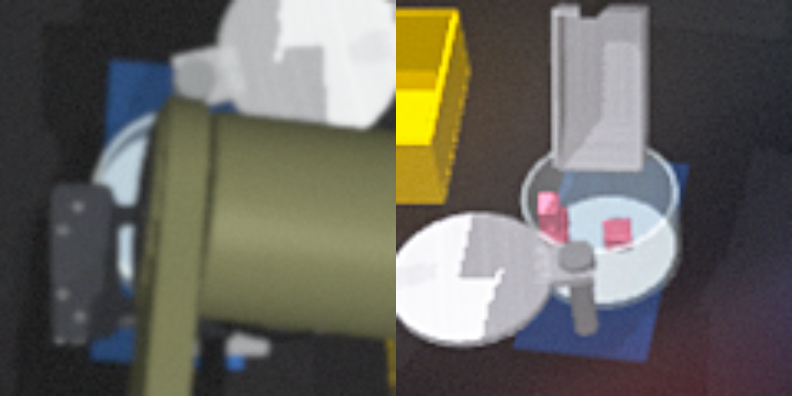

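The left crop is the top view, mostly hidden by the arm. The right crop looks straight into the scoop: it is empty. Pink blocks lie in the canister at (548,215) and (617,233) of the crop. Next I'll carry the scoop to the mat, lip facing away from the robot, and lay it flat by pressing the lip on the mat with a light grip.

```bash
python3 -c "
from go import *
to(612,252,260,2.99)"
```

```text
shift [-0.1158  0.2812 -0.0201] turn 0.148 | j6 at goal -1.03
```

{"fn": "move_arm", "kwargs": {"moves": [[0,0.005,-0.01,0],[-0.006,0.02,-0.02,0],[-0.016,0.045,-0.02,0.02],[-0.029,0.075,-0.02,0.04],[-0.042,0.105,-0.02,0.06],[-0.055,0.135,-0.02,0.08],[-0.068,0.165,-0.02,0.1],[-0.08,0.195,-0.02,0.12],[-0.093,0.225,-0.02,0.148],[-0.105,0.255,-0.02,0.148],[-0.113,0.275,-0.02,0.148],[-0.116,0.281,-0.02,0.148]]}}

```text
clock: 19.3
eef_pos: [611.0, 254.5, 260.2]
eef_rot: [3.141, -0.0, 2.994]
wrist_force: [-0.2, -0.8, -2.1]
finger_gap: 11.6
finger_force: 60.0
```

{"fn": "move_arm", "kwargs": {"moves": [[0,0,0.02,0],[0,0,0.05,0],[0,0,0.075,0],[0,0,0.09,0],[0,0,0.095,0],[0,0,0.095,0]]}}

```text
clock: 19.9
eef_pos: [611.7, 252.1, 168.7]
eef_rot: [3.14, 0.003, 2.993]
wrist_force: [-5.4, -2.6, 16.1]
finger_gap: 11.6
finger_force: 60.1
```

Run:
```python
from meas import *
c=shot('scene');W=cloud(c);s=manip.read_state();p=s['eef_pos'];yw=s['eef_rot'][2];print(p,yw,s['wrist_force'])
d=W-p;f=-(np.cos(yw)*d[...,0]+np.sin(yw)*d[...,1]);l=-np.sin(yw)*d[...,0]+np.cos(yw)*d[...,1];z=W[...,2]
H=cv2.cvtColor(c['frame'],cv2.COLOR_BGR2HSV)
m=(np.abs(l)<36)&(f>-60)&(f<150)&(z>7)&(z<150)&(H[...,1]<60)&(H[...,2]>80)
q=np.stack([f[m],z[m],l[m]],1)
for a in range(10,130,10):
    k=q[(q[:,1]>a)&(q[:,1]<a+10)]
    if len(k):print(a,len(k),np.round(np.percentile(k[:,0],[2,50,98])),np.round(np.percentile(k[:,2],[2,98])))
```

```text
[611.67941524 252.07518601 168.76435278] 2.9928911866639925 [-5.40818197 -1.76960368 15.45490227]
10 8 [53. 56. 58.] [-27.  25.]
20 369 [15. 42. 60.] [-29.  28.]
30 180 [ 7. 15. 57.] [-31.  30.]
40 141 [ 0.  6. 53.] [-32.  31.]
50 137 [-6. -1. 44.] [-31.  31.]
60 137 [-13.  -7.  40.] [-33.  30.]
70 151 [-21. -14.  31.] [-32.  30.]
80 123 [-26. -20.  25.] [-33.  31.]
90 39 [-37. -16.  20.] [-33.  31.]
100 44 [-34. -26.  11.] [-33.  30.]
110 81 [-21.  -8.   5.] [-34.  31.]
120 29 [-5. -1.  2.] [-31.  30.]
```

The lip has touched the mat and the tilt is still 56°; the fingertips hold the handle's rear corner. I'll roll it flat about the lip with a lighter grip.

{"fn": "move_arm", "kwargs": {"moves": [[0,0,0,0],[0.008,0,0.004,0],[0.017,0,0.009,0],[0.026,0,0.014,0],[0.036,0,0.018,0],[0.047,0,0.022,0],[0.058,0,0.027,0],[0.058,0,0.027,0]], "squeeze": 10}}

```text
clock: 20.75
eef_pos: [553.1, 260.8, 139.0]
eef_rot: [3.141, 0.0, 2.994]
wrist_force: [-0.4, -0.4, 0.1]
finger_gap: 12.1
finger_force: 10.0
```

```bash
cat > lay.py <<'E'
from meas import *
def lay():
    c=shot('scene');W=cloud(c);s=manip.read_state();p=s['eef_pos'];yw=s['eef_rot'][2];print(np.round(p,1),np.round(yw,3),np.round(s['wrist_force'],1),s['finger_gap'])
    d=W-[592,255,0];f=-(np.cos(yw)*d[...,0]+np.sin(yw)*d[...,1]);l=-np.sin(yw)*d[...,0]+np.cos(yw)*d[...,1];z=W[...,2]
    H=cv2.cvtColor(c['frame'],cv2.COLOR_BGR2HSV)
    m=(np.abs(l)<45)&(f>-120)&(f<120)&(z>7)&(z<150)&(H[...,1]<60)&(H[...,2]>80)
    q=np.stack([f[m],z[m],l[m]],1)
    for a in range(0,130,10):
        k=q[(q[:,1]>a)&(q[:,1]<a+10)]
        if len(k)>3:print(a,len(k),'f',np.round(np.percentile(k[:,0],[2,50,98])),'l',np.round(np.percentile(k[:,2],[2,98])))
E
python3 -c "
from lay import *
lay()"
```

```text
[553.8 260.7 139.1] 2.994 [ 0.  -0.6 -1. ] 11.5509928572359
10 7 f [-117. -103. -100.] l [-43. -16.]
20 303 f [-119.   25.   52.] l [-38.  26.]
30 354 f [-6. 13. 68.] l [-30.  27.]
40 211 f [-22.  -9.  62.] l [-33.  30.]
50 216 f [-39. -26.  46.] l [-33.  30.]
60 157 f [-46. -40.  32.] l [-33.  30.]
70 56 f [-43.  -5.  15.] l [-34.  31.]
80 49 f [-37. -31.   2.] l [-33.  30.]
90 76 f [-32. -29. -16.] l [-33.  31.]
100 11 f [-30. -28. -25.] l [-32.  21.]
120 13 f [-29. -27. -26.] l [-15.  14.]
```

Rolled to 33°. I'll continue down to flat.

{"fn": "move_arm", "kwargs": {"moves": [[0.01,0,0.008,0],[0.02,0,0.015,0],[0.027,0,0.021,0],[0.034,0,0.03,0],[0.04,0,0.038,0],[0.045,0,0.044,0],[0.045,0,0.044,0]]}}

```text
clock: 21.5
eef_pos: [508.6, 267.2, 93.2]
eef_rot: [-3.141, -0.001, 2.994]
wrist_force: [-0.2, 0.6, -1.1]
finger_gap: 12.1
finger_force: 10.0
```

```bash
python3 -c "
from lay import *
lay()"
```

```text
[509.  267.2  93.8] 2.994 [ 0.3  0.3 -0.8] 12.290625377664991
10 447 f [-52.  -6.  24.] l [-30.  27.]
20 339 f [-118.  -48.   39.] l [-34.  27.]
30 116 f [-63. -24.  54.] l [-30.  27.]
40 138 f [-62.  16.  56.] l [-33.  31.]
50 143 f [-63. -56.  15.] l [-34.  31.]
60 27 f [-62. -58. -42.] l [-32.  31.]
80 28 f [-75. -74. -66.] l [-18.  15.]
90 25 f [-75. -73. -70.] l [-18.  17.]
100 32 f [-76. -73. -68.] l [-19.  16.]
110 29 f [-80. -74. -71.] l [-18.  16.]
120 31 f [-77. -73. -71.] l [-19.  17.]
```

{"fn": "move_arm", "kwargs": {"moves": [[0.004,0,0.006,0],[0.007,0,0.012,0],[0.009,0,0.016,0],[0.01,0,0.018,0],[0.01,0,0.018,0]]}}

```text
clock: 22.05
eef_pos: [499.1, 268.7, 75.9]
eef_rot: [-3.141, -0.0, 2.994]
wrist_force: [-0.8, -0.6, -1.4]
finger_gap: 11.9
finger_force: 10.0
```

```bash
python3 -c "
from lay import *
lay()"
```

```text
[499.3 268.6  76.1] 2.994 [-0.2  0.1 -0.6] 12.195257534367043
0 348 f [-65. -19.  17.] l [-30.  27.]
10 297 f [-103.  -35.   43.] l [-30.  27.]
20 120 f [-118.  -64.   48.] l [-39.  26.]
30 117 f [-67. -62.  51.] l [-32.  29.]
40 198 f [-68. -31.  52.] l [-34.  31.]
60 19 f [-85. -83. -82.] l [-17.  13.]
70 23 f [-86. -83. -79.] l [-18.  15.]
80 28 f [-88. -83. -75.] l [-19.  17.]
90 27 f [-87. -83. -80.] l [-18.  16.]
100 32 f [-85. -83. -80.] l [-18.  16.]
110 29 f [-86. -83. -80.] l [-19.  17.]
120 24 f [-86. -82. -80.] l [-18.  16.]
```

The scoop is flat, but 20 mm towards the robot from the mat's centre. I'll slide it forward, release and retreat upwards.

{"fn": "move_arm", "kwargs": {"moves": [[0,0,0,0],[-0.005,0,0,0],[-0.01,0,0,0],[-0.015,0,0,0],[-0.021,0,0,0],[-0.021,0,0,0],[-0.021,0,0,0]], "squeeze": 20}}

```text
clock: 22.8
eef_pos: [520.1, 265.5, 76.1]
eef_rot: [-3.141, -0.0, 2.994]
wrist_force: [-0.3, 0.4, -1.6]
finger_gap: 12.0
finger_force: 20.0
```

{"fn": "move_arm", "kwargs": {"moves": [[0,0,0,0],[0,0,0,0],[0,0,0,0],[0,0,-0.01,0],[0,0,-0.04,0],[0,0,-0.08,0],[0,0,-0.12,0],[0,0,-0.12,0]], "jaw": 0.045}}

```text
clock: 23.6
eef_pos: [521.8, 266.4, 202.8]
eef_rot: [3.137, 0.008, 2.994]
wrist_force: [-0.1, 0.1, 0.1]
finger_gap: 45.1
finger_force: 0.0
```

```bash
python3 -c "
from lay import *
lay()
from go import *
c=shot('top');W=cloud(c)
for n,b in dict(c1=(170,245,230,320),c2=(238,248,302,324),c3=(466,185,528,256)).items():
    p=seg(c,W,b,z=(18,32)); print(n,rect(p) if len(p) else 0)
print('knob',rect(seg(c,W,(400,140,470,205),((0,150,80),(8,255,255)),(95,140))))
to(660.5,-186,200,np.radians(95.9))"
```

```text
[520.9 266.  199.6] 2.994 [-0.5 -0.2 -1.7] 44.93624972242994
0 391 f [-44.  -3.  37.] l [-29.  26.]
10 201 f [-107.   -7.   69.] l [-30.  27.]
20 117 f [-119.  -42.   69.] l [-39.  27.]
30 115 f [-45. -41.  72.] l [-32.  28.]
40 201 f [-47.  -3.  73.] l [-34.  31.]
c1 0
c2 [443.1 155.9  80.9  36.7 -21.4  24.7 663. ]
c3 [ 555.4 -331.8  132.2   75.8  -20.2   24.5  659. ]
knob [ 661.3 -185.8   52.1   15.8  -82.7  120.1  218. ]
shift [-0.2052 -0.4262 -0.0026] turn 1.32 | j6 at goal -0.38
```

The scoop stands flat and centred on the mat. Next is the cover: I'll go above the knob, straddle it and swing the cover shut.

{"fn": "move_arm", "kwargs": {"moves": [[-0.008,-0.016,0,0.08],[-0.026,-0.053,0,0.21],[-0.046,-0.095,0,0.34],[-0.066,-0.137,0,0.47],[-0.086,-0.179,0,0.6],[-0.106,-0.221,0,0.73],[-0.126,-0.263,0,0.86],[-0.146,-0.305,0,0.99],[-0.166,-0.347,0,1.12],[-0.186,-0.387,0,1.24],[-0.202,-0.42,0,1.296],[-0.205,-0.4265,0,1.296]], "jaw": 0.03}}

```text
clock: 24.9
eef_pos: [659.7, -190.0, 194.0]
eef_rot: [-3.139, -0.001, 1.693]
wrist_force: [-0.6, 0.8, -0.3]
finger_gap: 30.0
finger_force: 0.0
```

Run:
```python
from go import *; from meas import *
c=shot('wrist');W=cloud(c);H=cv2.cvtColor(c['frame'],cv2.COLOR_BGR2HSV)
m=(cv2.inRange(H,np.array((0,150,60)),np.array((8,255,255)))>0)&(W[...,2]>112)&(W[...,2]<130)&(np.hypot(W[...,0]-661,W[...,1]+186)<60)
print('knob',rect(W[m])); to(661,-186,112,1.698)
s=load('scene');W=cloud(s);H=cv2.cvtColor(s['frame'],cv2.COLOR_BGR2HSV)
m=(cv2.inRange(H,np.array((0,150,60)),np.array((8,255,255)))>0)&(W[...,2]>112)&(W[...,2]<130)&(np.hypot(W[...,0]-661,W[...,1]+186)<60)
print('knob scene',rect(W[m]))
```

```text
knob [ 665.6 -187.5   51.5   14.   -85.   123.2 1724. ]
shift [0.0028 0.0017 0.0821] turn -0.003 | j6 at goal -0.4
knob scene [ 667.7 -186.4   51.5   16.   -83.7  121.1  169. ]
```

{"fn": "move_arm", "kwargs": {"moves": [[0,0.003,0,0],[0,0.003,0.02,0],[0,0.003,0.045,0],[0,0.003,0.065,0],[0,0.003,0.08,0],[0,0.003,0.082,0],[0,0.003,0.082,0]]}}

```text
clock: 25.65
eef_pos: [663.2, -185.3, 114.6]
eef_rot: [3.141, 0.0, 1.699]
wrist_force: [-0.3, 0.2, 0.0]
finger_gap: 30.0
finger_force: 0.0
```

Run:
```python
from go import *
s=manip.read_state();print(s['eef_pos'],s['wrist_force'])
# swing plan: knob arc about pivot, in tool axes at each call start
piv=np.array([632.5,-34.]);k=np.array([664.,-186.5]);r=k-piv;print('radius',np.hypot(*r),'arm',np.degrees(np.arctan2(r[1],r[0])))
yw0=s['eef_rot'][2]
def plan(b0,b1,n):
    yw=yw0-b0;c,sn=np.cos(yw),np.sin(yw)
    def pos(b): a=np.arctan2(r[1],r[0])-b; return piv+155*np.array([np.cos(a),np.sin(a)])
    for b in np.linspace(b0,b1,n+1)[1:]:
        d=pos(b)-pos(b0); print([round((c*d[0]+sn*d[1])/1000,4),round((sn*d[0]-c*d[1])/1000,4),0,round(b-b0,3)],end=', ')
    print()
plan(0,.96,11);plan(.96,1.86,11)
```

```text
[ 663.2462419  -185.34891587  114.64389845] [-0.34045982  0.20490583  0.0232704 ]
radius 155.7192987397516 arm -78.32926763823068
[np.float64(-0.0004), np.float64(-0.0135), 0, np.float64(0.087)], [np.float64(0.0003), np.float64(-0.027), 0, np.float64(0.175)], [np.float64(0.0022), np.float64(-0.0404), 0, np.float64(0.262)], [np.float64(0.0053), np.float64(-0.0536), 0, np.float64(0.349)], [np.float64(0.0095), np.float64(-0.0664), 0, np.float64(0.436)], [np.float64(0.0148), np.float64(-0.0789), 0, np.float64(0.524)], [np.float64(0.0212), np.float64(-0.0908), 0, np.float64(0.611)], [np.float64(0.0286), np.float64(-0.1021), 0, np.float64(0.698)], [np.float64(0.037), np.float64(-0.1127), 0, np.float64(0.785)], [np.float64(0.0462), np.float64(-0.1226), 0, np.float64(0.873)], [np.float64(0.0563), np.float64(-0.1316), 0, np.float64(0.96)], 
[np.float64(-0.0004), np.float64(-0.0127), 0, np.float64(0.082)], [np.float64(0.0002), np.float64(-0.0253), 0, np.float64(0.164)], [np.float64(0.0018), np.float64(-0.0379), 0, np.float64(0.245)], [np.float64(0.0044), np.float64(-0.0503), 0, np.float64(0.327)], [np.float64(0.0081), np.float64(-0.0624), 0, np.float64(0.409)], [np.float64(0.0127), np.float64(-0.0742), 0, np.float64(0.491)], [np.float64(0.0183), np.float64(-0.0856), 0, np.float64(0.573)], [np.float64(0.0248), np.float64(-0.0965), 0, np.float64(0.655)], [np.float64(0.0322), np.float64(-0.1068), 0, np.float64(0.736)], [np.float64(0.0403), np.float64(-0.1165), 0, np.float64(0.818)], [np.float64(0.0493), np.float64(-0.1255), 0, np.float64(0.9)],
```

{"fn": "move_arm", "kwargs": {"moves": [[-0.0004,-0.0135,0,0.087],[0.0003,-0.027,0,0.175],[0.0022,-0.0404,0,0.262],[0.0053,-0.0536,0,0.349],[0.0095,-0.0664,0,0.436],[0.0148,-0.0789,0,0.524],[0.0212,-0.0908,0,0.611],[0.0286,-0.1021,0,0.698],[0.037,-0.1127,0,0.785],[0.0462,-0.1226,0,0.873],[0.0563,-0.1316,0,0.96],[0.0563,-0.1316,0,0.96]], "jaw": 0.024}}

```text
clock: 26.85
eef_pos: [525.2, -146.1, 115.5]
eef_rot: [3.141, -0.001, 0.737]
wrist_force: [0.2, -0.0, -2.9]
finger_gap: 24.3
finger_force: 13.1
```

```bash
cat > kn.py <<'E'
from go import *; from meas import *
def kn(n='scene',zl=(95,130)):
    c=shot(n);W=cloud(c);H=cv2.cvtColor(c['frame'],cv2.COLOR_BGR2HSV);p=manip.read_state()['eef_pos']
    m=(cv2.inRange(H,np.array((0,150,40)),np.array((8,255,255)))>0)&(W[...,2]>zl[0])&(W[...,2]<zl[1])&(np.hypot(W[...,0]-p[0],W[...,1]-p[1])<70)
    print(n,'knob',rect(W[m]) if m.sum()>5 else m.sum(),'TCP',np.round(p,1))
E
python3 -c "
from kn import *
kn();kn('wrist')"
```

```text
scene knob [ 527.2 -140.7   47.8   20.3   19.9  120.4  114. ] TCP [ 525.7 -146.6  115.4]
wrist knob [ 524.8 -148.5   52.8   24.3   41.3  123.  3884. ] TCP [ 526.1 -147.   115.3]
```

{"fn": "move_arm", "kwargs": {"moves": [[-0.0004,-0.0127,0,0.082],[0.0002,-0.0253,0,0.164],[0.0018,-0.0379,0,0.245],[0.0044,-0.0503,0,0.327],[0.0081,-0.0624,0,0.409],[0.0127,-0.0742,0,0.491],[0.0183,-0.0856,0,0.573],[0.0248,-0.0965,0,0.655],[0.0322,-0.1068,0,0.736],[0.0403,-0.1165,0,0.818],[0.0493,-0.1255,0,0.9],[0.0493,-0.1255,0,0.9]]}}

```text
clock: 28.15
eef_pos: [478.7, -22.3, 115.3]
eef_rot: [3.137, -0.003, -0.161]
wrist_force: [-1.4, -15.5, 2.8]
finger_gap: 24.4
finger_force: 11.5
```

```bash
python3 -c "
from kn import *
kn();kn('wrist'); print(manip.read_state()['wrist_force'],manip.read_state()['eef_rot'])"
```

```text
scene knob [478.5 -21.9  54.1  22.5   4.1 120.1 129. ] TCP [478.7 -22.5 115.2]
wrist knob [ 477.9  -22.6   52.2   24.2   -9.6  123.  3952. ] TCP [478.7 -22.5 115.2]
[ -1.07175996 -12.50535289   2.49673836] [ 3.13855230e+00 -2.59538541e-03 -1.59413755e-01]
```

About 15 N of reaction says the stop is reached. I'll back off, lift and check the knob's angle and place.

{"fn": "move_arm", "kwargs": {"moves": [[0,0.006,0,0],[0,0.006,0,0],[0,0.006,-0.02,0],[0,0.006,-0.06,0],[0,0.006,-0.1,0],[0,0.006,-0.1,0]], "jaw": 0.034}}

```text
clock: 28.85
eef_pos: [478.5, -26.9, 219.3]
eef_rot: [-3.141, -0.008, -0.161]
wrist_force: [1.0, -1.0, -0.3]
finger_gap: 33.7
finger_force: 0.0
```

Run:
```python
from kn import *
kn('wrist',(112,130));kn('scene',(112,130))
c=load('scene');W=cloud(c)
H=cv2.cvtColor(c['frame'],cv2.COLOR_BGR2HSV)
m=(W[...,2]>74)&(W[...,2]<88)&(np.hypot(W[...,0]-556,W[...,1]+28)<140)&(H[...,1]<60)&(H[...,2]>100)
p=W[m];print('cover',rect(p),p[:,0].min(),p[:,0].max())
d=np.hypot(p[:,0]-556,p[:,1]+28);q=p[d<75]
print('disc y range',np.percentile(q[:,1],[1,99]),'x',np.percentile(q[:,0],[1,99]))
f=c['frame'][170:320,190:340];w=load('wrist')['frame']
cv2.imwrite('pics/m7.png',np.hstack([cv2.resize(f,(400,400)),cv2.resize(w,(400,300))[:, :] if 0 else cv2.copyMakeBorder(cv2.resize(w,(400,300)),0,100,0,0,cv2.BORDER_CONSTANT)]))
```

```text
wrist knob [ 477.6  -25.9   51.5   14.   -13.9  123.1 1412. ] TCP [477.5 -26.8 216.4]
scene knob [479.6 -23.8  53.1  14.5 -15.7 121.4 106. ] TCP [476.7 -26.7 214.6]
cover [ 556.9  -30.9  168.1  114.8   19.6   81.3 1579. ] 459.6334359554544 647.7276898989196
disc y range [-83.74250948  23.91518572] x [486.81434921 625.94362396]
```

View pics/m7.png

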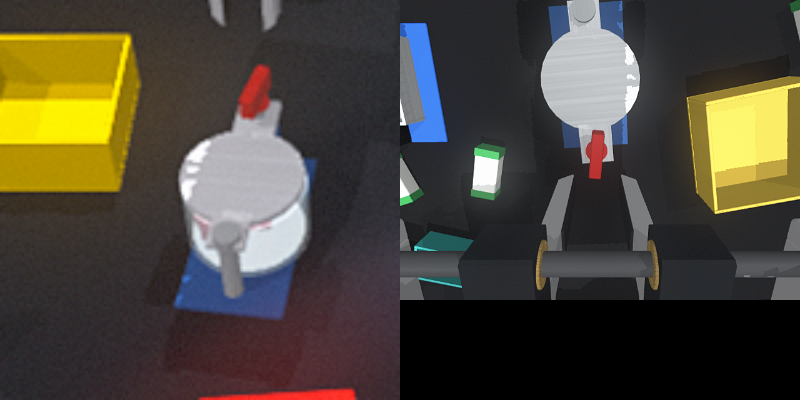

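The cover sits closed over the canister, with pink showing inside. The knob is raised at (478,-25), its bar at about -14.5°, i.e. a turn of roughly 0.2. I'll turn the hand half round so the wrist has range for the screwing.

{"fn": "move_arm", "kwargs": {"moves": [[0,0,0,-0.1],[0,0,0,-0.23],[0,0,0,-0.37],[0,0,0,-0.51],[0,0,0,-0.65],[0,0,0,-0.79],[0,0,0,-0.93],[0,0,0,-1.07],[0,0,0,-1.21],[0,0,0,-1.35],[0,0,0,-1.49],[0,0,0,-1.63]]}}

```text
clock: 30.15
eef_pos: [476.0, -26.7, 212.6]
eef_rot: [-3.139, -0.0, 1.474]
wrist_force: [0.6, -0.6, 0.4]
finger_gap: 34.2
finger_force: 0.0
```

{"fn": "move_arm", "kwargs": {"moves": [[0,0,0,-0.14],[0,0,0,-0.28],[0,0,0,-0.42],[0,0,0,-0.56],[0,0,0,-0.7],[0,0,0,-0.84],[0,0,0,-0.98],[0,0,0,-1.12],[0,0,0,-1.26],[0,0,0,-1.36],[0,0,0,-1.42],[0,0,0,-1.42]]}}

```text
clock: 31.35
eef_pos: [476.1, -26.7, 212.8]
eef_rot: [-3.141, -0.002, 2.889]
wrist_force: [0.5, 0.9, 0.6]
finger_gap: 34.0
finger_force: 0.0
```

Run:
```python
from kn import *
kn('wrist',(112,130))
c=load('wrist');W=cloud(c);H=cv2.cvtColor(c['frame'],cv2.COLOR_BGR2HSV)
to(478.3,-25,117,2.889)
```

```text
wrist knob [ 476.5  -25.9   52.    13.4  -14.8  123.2 1411. ] TCP [476.1 -26.7 213.1]
shift [-0.0017  0.0022  0.0961] turn -0.002 | j6 at goal -1.37
```

{"fn": "move_arm", "kwargs": {"moves": [[-0.0006,0.0014,0.02,0],[-0.0006,0.0014,0.045,0],[-0.0006,0.0014,0.07,0],[-0.0006,0.0014,0.088,0],[-0.0006,0.0014,0.096,0],[-0.0006,0.0014,0.096,0],[-0.0006,0.0014,0.096,0]]}}

```text
clock: 32.1
eef_pos: [477.7, -25.6, 118.8]
eef_rot: [3.141, 0.001, 2.887]
wrist_force: [1.1, 0.2, 0.4]
finger_gap: 34.3
finger_force: 0.0
```

{"fn": "move_arm", "kwargs": {"moves": [[0,0,0,0],[0,0,0,0],[0,0,0,0],[0,0,0,-0.06],[0,0,0,-0.12],[0,0,0,-0.12]], "jaw": 0.0, "squeeze": 40}}

```text
clock: 32.7
eef_pos: [477.6, -25.5, 118.7]
eef_rot: [3.142, 0.001, 3.009]
wrist_force: [0.3, 0.1, 4.3]
finger_gap: 13.8
finger_force: 40.0
```

```bash
python3 -c "
from kn import *
s=manip.read_state();print(s['eef_pos'],s['eef_rot'],s['wrist_force'],s['moment'],s['finger_gap'])"
```

```text
[477.60172967 -25.53213039 118.66906406] [3.14156133e+00 7.42316382e-04 3.00874803e+00] [0.25170287 0.05393044 4.27483185] [ 0.13943702 -0.04112005  0.0243754 ] 13.75925702850766
```

Gripped. Pushing straight down next.

{"fn": "move_arm", "kwargs": {"moves": [[0,0,0.003,0],[0,0,0.006,0],[0,0,0.009,0],[0,0,0.012,0],[0,0,0.013,0],[0,0,0.013,0]], "squeeze": 60}}

```text
clock: 33.3
eef_pos: [477.8, -25.6, 106.4]
eef_rot: [3.142, 0.001, 3.006]
wrist_force: [-6.1, 0.8, 16.6]
finger_gap: 13.7
finger_force: 60.0
```

It bottomed at 12.3 mm with 16 N, so the screw is in. Now turning clockwise.

{"fn": "move_arm", "kwargs": {"moves": [[0,0,0,0.08],[0,0,0,0.18],[0,0,0,0.28],[0,0,0,0.38],[0,0,0,0.48],[0,0,0,0.58],[0,0,0,0.68],[0,0,0,0.78],[0,0,0,0.88],[0,0,0,0.98],[0,0,0,1.08],[0,0,0,1.18]]}}

```text
clock: 34.5
eef_pos: [477.2, -25.5, 106.3]
eef_rot: [-3.141, 0.0, 1.822]
wrist_force: [-10.8, 1.2, 20.3]
finger_gap: 13.6
finger_force: 60.0
```

{"fn": "move_arm", "kwargs": {"moves": [[0,0,0,0.1],[0,0,0,0.2],[0,0,0,0.3],[0,0,0,0.4],[0,0,0,0.5],[0,0,0,0.6],[0,0,0,0.7],[0,0,0,0.8],[0,0,0,0.9],[0,0,0,0.98],[0,0,0,0.98]]}}

```text
clock: 35.6
eef_pos: [476.4, -25.4, 106.2]
eef_rot: [-3.139, 0.002, 0.843]
wrist_force: [-17.4, 1.0, 26.4]
finger_gap: 13.6
finger_force: 60.0
```

```bash
python3 -c "
from kn import *
s=manip.read_state();print(s['eef_pos'],s['eef_rot'],s['wrist_force'],s['moment'],s['finger_gap'])"
```

```text
[476.36044986 -25.37391987 106.19309072] [-3.13948595e+00  1.59311499e-03  8.43139073e-01] [-17.36820165   0.98466149  26.40350066] [ 0.33525906  3.43730644 -0.00567043] 13.608876930714063
```

{"fn": "move_arm", "kwargs": {"moves": [[0,0,0,0.05],[0,0,0,0.1],[0,0,0,0.12],[0,0,0,0.12]]}}

```text
clock: 36.0
eef_pos: [476.3, -25.4, 106.2]
eef_rot: [-3.14, 0.002, 0.725]
wrist_force: [-18.0, 1.6, 24.5]
finger_gap: 13.5
finger_force: 60.0
```

```bash
python3 -c "
from kn import *
s=manip.read_state();print(s['eef_pos'],s['eef_rot'],s['wrist_force'],s['moment'],s['finger_gap'])"
```

```text
[476.27308766 -25.38426781 106.17870906] [-3.13953036e+00  1.97514037e-03  7.25285726e-01] [-17.97497213   1.60545131  24.53457666] [ 0.38253888  3.61176534 -0.05184823] 13.480737320014876
```

Turned to about 2.35. I'll release, lift and verify.

{"fn": "move_arm", "kwargs": {"moves": [[0,0,0,0],[0,0,0,0],[0,0,0,0],[0,0,-0.02,0],[0,0,-0.06,0],[0,0,-0.1,0],[0,0,-0.12,0],[0,0,-0.12,0]], "jaw": 0.04}}

```text
clock: 36.8
eef_pos: [478.3, -25.6, 227.7]
eef_rot: [3.138, -0.003, 0.726]
wrist_force: [0.4, 0.6, -0.3]
finger_gap: 39.8
finger_force: 0.0
```

Run:
```python
from kn import *
kn('wrist',(95,130));kn('scene',(95,130))
c=shot('top');W=cloud(c);g=cv2.inRange(cv2.cvtColor(c['frame'],cv2.COLOR_BGR2HSV),np.array((50,120,60)),np.array((75,255,255)))
k,l,st,ce=cv2.connectedComponentsWithStats(g)
print([(np.round(ce[i]),st[i,4],np.round(np.nanmedian(W[l==i],0))) for i in range(1,k) if st[i,4]>20])
with np.errstate(invalid='ignore'):
  for n,q in dict(c1=(454,305),c2=(443,156),c3=(576,-340)).items():
    m=(np.hypot(W[...,0]-q[0],W[...,1]-q[1])<60)&(W[...,2]>18)&(W[...,2]<32);print(n,rect(W[m]) if m.sum() else 0)
to(454,305,200,0)
```

```text
wrist knob [ 477.6  -23.6   52.    13.6   42.9  113.6 1261. ] TCP [477.7 -25.6 225.7]
scene knob [480.6 -21.7  53.4  15.2  42.2 110.9 137. ] TCP [477.2 -25.5 224.4]
[(array([490., 205.]), np.int32(108), array([ 611., -330.,   23.])), (array([501., 237.]), np.int32(112), array([ 541., -350.,   24.])), (array([196., 266.]), np.int32(111), array([491., 310.,  25.])), (array([275., 270.]), np.int32(102), array([478., 141.,  24.])), (array([201., 300.]), np.int32(116), array([419., 298.,  24.])), (array([262., 303.]), np.int32(99), array([410., 169.,  25.]))]
c1 [454.3 304.7  80.9  37.    8.8  24.9 679. ]
c2 [443.  155.7  80.9  36.5 -21.4  24.8 663. ]
c3 [ 576.2 -340.1   80.9   38.6   16.4   24.4  636. ]
shift [ 0.2025 -0.2622  0.0239] turn 0.727 | j6 at goal 2.16
```

The knob stays down (its top fell from 123 to 113 mm), with the bar at 42°. The cartridges have not moved. Next, cartridge 2.

```bash
python3 -c "
from go import *
to(445,156,130,-.373)"
```

```text
shift [ 0.0968 -0.1568  0.0939] turn 1.1 | j6 at goal 2.28
```

{"fn": "move_arm", "kwargs": {"moves": [[0.006,-0.01,0,0.08],[0.016,-0.026,0,0.2],[0.026,-0.042,0,0.32],[0.036,-0.059,0,0.44],[0.047,-0.076,0,0.56],[0.058,-0.094,0,0.68],[0.069,-0.112,0,0.8],[0.08,-0.13,0.01,0.92],[0.09,-0.146,0.03,1.04],[0.097,-0.157,0.06,1.1],[0.097,-0.157,0.09,1.1],[0.097,-0.157,0.094,1.1]], "jaw": 0.065}}

```text
clock: 38.15
eef_pos: [443.1, 155.9, 127.1]
eef_rot: [3.137, 0.006, -0.372]
wrist_force: [1.3, 0.6, 1.0]
finger_gap: 65.1
finger_force: 0.0
```

```bash
cat > ct.py <<'E'
from go import *; from meas import *
def ct():
    c=shot('wrist');W=cloud(c);s=manip.read_state();p=s['eef_pos']
    m=(np.hypot(W[...,0]-p[0],W[...,1]-p[1])<75)&(W[...,2]>21)&(W[...,2]<34)
    r=rect(W[m]);print(r);return r
E
python3 -c "
from ct import *
r=ct();to(r[0],r[1],25,np.radians(r[4]))"
```

```text
[ 446.2  153.3   81.2   36.5  -21.5   27.2 5902. ]
shift [0.003  0.0016 0.1037] turn 0.003 | j6 at goal 2.28
```

{"fn": "move_arm", "kwargs": {"moves": [[0.002,0.001,0.03,0],[0.002,0.001,0.06,0],[0.002,0.001,0.085,0],[0.002,0.001,0.098,0],[0.002,0.001,0.103,0],[0.002,0.001,0.103,0]]}}

```text
clock: 38.8
eef_pos: [447.3, 154.5, 28.7]
eef_rot: [-3.141, -0.0, -0.372]
wrist_force: [0.0, -0.1, -0.1]
finger_gap: 64.9
finger_force: 0.0
```

{"fn": "move_arm", "kwargs": {"moves": [[0,0,0,0],[0,0,0,0],[0,0,0,0],[0,0,0,0],[0,0,-0.01,0],[0,0,-0.04,0],[0,0,-0.08,0],[0,0,-0.12,0],[0,0,-0.15,0],[0,0,-0.165,0],[0,0,-0.165,0]], "jaw": 0.0, "squeeze": 35}}

```text
clock: 39.9
eef_pos: [447.6, 154.8, 195.9]
eef_rot: [-3.139, -0.004, -0.372]
wrist_force: [0.7, 0.1, -2.2]
finger_gap: 36.2
finger_force: 35.0
```

```bash
python3 -c "
from go import *
to(432,-275,190,0.042)"
```

```text
shift [0.1418 0.406  0.0059] turn -0.414 | j6 at goal 0.96
```

{"fn": "move_arm", "kwargs": {"moves": [[0.005,0.014,0,-0.04],[0.016,0.045,0,-0.08],[0.029,0.083,0,-0.13],[0.042,0.121,0,-0.18],[0.056,0.16,0,-0.23],[0.069,0.198,0,-0.28],[0.083,0.237,0,-0.33],[0.096,0.275,0,-0.38],[0.11,0.314,0,-0.414],[0.123,0.352,0,-0.414],[0.135,0.387,0,-0.414],[0.142,0.406,0,-0.414]]}}

```text
clock: 41.1
eef_pos: [430.6, -277.4, 192.1]
eef_rot: [-3.141, 0.001, 0.04]
wrist_force: [-0.3, 0.8, -0.4]
finger_gap: 35.8
finger_force: 35.0
```

{"fn": "move_arm", "kwargs": {"moves": [[0,0,0,0],[0,0,0.03,0],[0,0,0.065,0],[0,0,0.1,0],[0,0,0.13,0],[0,0,0.145,0],[0,0,0.15,0],[0,0,0.15,0]]}}

```text
clock: 41.9
eef_pos: [431.3, -274.5, 42.8]
eef_rot: [-3.141, 0.001, 0.042]
wrist_force: [0.6, -0.8, -0.3]
finger_gap: 35.9
finger_force: 35.0
```

{"fn": "move_arm", "kwargs": {"moves": [[0,0,0,0],[0,0,0,0],[0,0,0,0],[0,0,-0.03,0],[0,0,-0.07,0],[0,0,-0.11,0],[0,0,-0.15,0],[0,0,-0.15,0]], "jaw": 0.045}}

```text
clock: 42.7
eef_pos: [433.1, -276.4, 198.9]
eef_rot: [3.136, -0.007, 0.042]
wrist_force: [0.2, -0.6, -1.3]
finger_gap: 45.5
finger_force: 0.0
```

Run:
```python
from ct import *
c=shot('top');W=cloud(c)
with np.errstate(invalid='ignore'):
  for n,q in dict(c1=(454,305),c3=(576,-340)).items():
    m=(np.hypot(W[...,0]-q[0],W[...,1]-q[1])<75)&(W[...,2]>18)&(W[...,2]<32);print(n,rect(W[m]) if m.sum() else 0)
to(578,-340,130,.286)
```

```text
c1 [463.4 290.3  95.4  68.9   7.6  25.  688. ]
c3 [ 5.629e+02 -3.399e+02  1.128e+02  5.720e+01 -3.000e-01  2.460e+01
  6.410e+02]
shift [0.1429 0.0702 0.0658] turn -0.244 | j6 at goal 0.75
```

{"fn": "move_arm", "kwargs": {"moves": [[0.01,0.005,0,-0.05],[0.035,0.017,0,-0.12],[0.065,0.032,0,-0.18],[0.095,0.047,0,-0.244],[0.12,0.059,0,-0.244],[0.138,0.068,0.01,-0.244],[0.143,0.07,0.03,-0.244],[0.143,0.07,0.055,-0.244],[0.143,0.07,0.066,-0.244],[0.143,0.07,0.066,-0.244]], "jaw": 0.065}}

```text
clock: 43.75
eef_pos: [576.4, -338.7, 124.8]
eef_rot: [-3.138, 0.003, 0.286]
wrist_force: [-0.5, -0.6, 0.6]
finger_gap: 65.0
finger_force: 0.0
```

```bash
python3 -c "
from ct import *
r=ct();to(r[0],r[1],26,np.radians(r[4]))"
```

```text
[ 565.1 -329.5  101.6   70.7   16.4   27.3 6100. ]
shift [-0.0087 -0.0126  0.1007] turn -0.001 | j6 at goal 0.76
```

Run:
```python
from ct import *
c=load('wrist');W=cloud(c);m=(np.hypot(W[...,0]-578,W[...,1]+340)<50)&(W[...,2]>21)&(W[...,2]<34)
r=rect(W[m]);print(r);to(r[0],r[1],26,np.radians(r[4]))
```

```text
[ 579.7 -343.    81.2   36.5   16.4   27.2 5973. ]
shift [0.0015 0.0045 0.1007] turn -0.001 | j6 at goal 0.75
```

{"fn": "move_arm", "kwargs": {"moves": [[0.001,0.003,0.03,0],[0.001,0.003,0.06,0],[0.001,0.003,0.085,0],[0.001,0.003,0.096,0],[0.001,0.003,0.1,0],[0.001,0.003,0.1,0]]}}

```text
clock: 44.4
eef_pos: [579.6, -342.1, 28.4]
eef_rot: [3.141, -0.001, 0.286]
wrist_force: [0.2, -0.0, 0.1]
finger_gap: 65.0
finger_force: 0.0
```

{"fn": "move_arm", "kwargs": {"moves": [[0,0,0,0],[0,0,0,0],[0,0,0,0],[0,0,0,0],[0,0,-0.01,0],[0,0,-0.04,0],[0,0,-0.08,0],[0,0,-0.12,0],[0,0,-0.15,0],[0,0,-0.165,0],[0,0,-0.165,0]], "jaw": 0.0}}

```text
clock: 45.5
eef_pos: [579.6, -342.2, 194.5]
eef_rot: [3.139, -0.002, 0.286]
wrist_force: [0.8, 0.0, -1.2]
finger_gap: 35.8
finger_force: 35.0
```

```bash
python3 -c "
from go import *
to(432,-211,190,0.042)"
```

```text
shift [-0.1046 -0.1674  0.0045] turn 0.244 | j6 at goal 1.07
```

{"fn": "move_arm", "kwargs": {"moves": [[-0.006,-0.01,0,0.03],[-0.022,-0.036,0,0.08],[-0.042,-0.068,0,0.13],[-0.063,-0.1,0,0.18],[-0.083,-0.132,0,0.244],[-0.098,-0.157,0,0.244],[-0.1046,-0.1674,0,0.244],[-0.1046,-0.1674,0,0.244]]}}

```text
clock: 46.3
eef_pos: [430.4, -209.7, 191.1]
eef_rot: [-3.14, 0.002, 0.042]
wrist_force: [-1.1, 0.3, 0.0]
finger_gap: 35.8
finger_force: 35.0
```

{"fn": "move_arm", "kwargs": {"moves": [[0,0,0,0],[0,0,0.03,0],[0,0,0.065,0],[0,0,0.1,0],[0,0,0.13,0],[0,0,0.145,0],[0,0,0.15,0],[0,0,0.15,0]]}}

```text
clock: 47.1
eef_pos: [431.6, -210.9, 41.5]
eef_rot: [-3.141, 0.001, 0.042]
wrist_force: [1.0, -0.3, -0.5]
finger_gap: 35.5
finger_force: 35.0
```

{"fn": "move_arm", "kwargs": {"moves": [[0,0,0,0],[0,0,0,0],[0,0,0,0],[0,0,-0.03,0],[0,0,-0.07,0],[0,0,-0.11,0],[0,0,-0.15,0],[0,0,-0.15,0]], "jaw": 0.045}}

```text
clock: 47.9
eef_pos: [433.2, -211.6, 197.7]
eef_rot: [3.137, -0.008, 0.042]
wrist_force: [1.1, -0.2, -0.8]
finger_gap: 45.3
finger_force: 0.0
```

Run:
```python
from ct import *
c=shot('top');W=cloud(c)
m=(np.hypot(W[...,0]-454,W[...,1]-305)<50)&(W[...,2]>18)&(W[...,2]<32);print(rect(W[m]) if m.sum() else 0)
to(456,304,190,.154)
```

```text
[454.2 304.8  80.7  37.2   9.1  24.9 676. ]
shift [ 0.0452 -0.5137  0.0048] turn -0.112 | j6 at goal 2.0
```

{"fn": "move_arm", "kwargs": {"moves": [[0.001,-0.015,0,0],[0.005,-0.055,0,-0.02],[0.009,-0.1,0,-0.04],[0.013,-0.147,0,-0.06],[0.017,-0.194,0,-0.08],[0.021,-0.241,0,-0.1],[0.025,-0.288,0,-0.112],[0.03,-0.335,0,-0.112],[0.034,-0.382,0,-0.112],[0.038,-0.429,0,-0.112],[0.042,-0.475,0,-0.112],[0.045,-0.508,0,-0.112]], "jaw": 0.065}}

```text
clock: 49.15
eef_pos: [453.6, 301.7, 190.5]
eef_rot: [3.141, 0.002, 0.155]
wrist_force: [0.4, -0.5, 0.0]
finger_gap: 65.0
finger_force: 0.0
```

{"fn": "move_arm", "kwargs": {"moves": [[0,-0.005,0.02,0],[0,-0.005,0.05,0],[0,-0.005,0.065,0],[0,-0.005,0.065,0]]}}

```text
clock: 49.55
eef_pos: [452.4, 303.4, 123.8]
eef_rot: [3.139, 0.006, 0.154]
wrist_force: [-0.1, -0.3, 0.4]
finger_gap: 64.6
finger_force: 0.0
```

Run:
```python
from ct import *
c=shot('wrist');W=cloud(c);m=(np.hypot(W[...,0]-456,W[...,1]-304)<50)&(W[...,2]>21)&(W[...,2]<34)
r=rect(W[m]);print(r);to(r[0],r[1],26,np.radians(r[4]))
```

```text
[ 457.1  302.8   81.7   36.3    8.8   27.2 6099. ]
shift [0.0037 0.0015 0.0997] turn 0.001 | j6 at goal 2.0
```

{"fn": "move_arm", "kwargs": {"moves": [[0.002,0.001,0.03,0],[0.002,0.001,0.06,0],[0.002,0.001,0.083,0],[0.002,0.001,0.094,0],[0.002,0.001,0.098,0],[0.002,0.001,0.098,0]]}}

```text
clock: 50.2
eef_pos: [456.9, 303.2, 29.9]
eef_rot: [-3.141, -0.001, 0.154]
wrist_force: [-0.4, 0.0, -0.1]
finger_gap: 65.1
finger_force: 0.0
```

{"fn": "move_arm", "kwargs": {"moves": [[0,0,0,0],[0,0,0,0],[0,0,0,0],[0,0,0,0],[0,0,-0.01,0],[0,0,-0.04,0],[0,0,-0.08,0],[0,0,-0.12,0],[0,0,-0.15,0],[0,0,-0.165,0],[0,0,-0.165,0]], "jaw": 0.0}}

```text
clock: 51.3
eef_pos: [457.3, 303.4, 197.1]
eef_rot: [-3.14, -0.004, 0.154]
wrist_force: [-0.2, 0.1, -0.6]
finger_gap: 35.9
finger_force: 35.0
```

```bash
python3 -c "
from go import *
to(432,-243,190,0.042)"
```

```text
shift [-0.1087  0.536   0.0071] turn 0.112 | j6 at goal 1.02
```

{"fn": "move_arm", "kwargs": {"moves": [[-0.005,0.025,0,0],[-0.0145,0.072,0,0.02],[-0.024,0.119,0,0.04],[-0.0335,0.166,0,0.06],[-0.043,0.213,0,0.08],[-0.0525,0.26,0,0.1],[-0.062,0.307,0,0.112],[-0.0715,0.354,0,0.112],[-0.081,0.401,0,0.112],[-0.0905,0.448,0,0.112],[-0.1,0.495,0,0.112],[-0.1087,0.536,0,0.112]]}}

```text
clock: 52.5
eef_pos: [430.4, -245.4, 193.4]
eef_rot: [-3.141, 0.001, 0.041]
wrist_force: [0.6, 0.0, 0.2]
finger_gap: 35.6
finger_force: 35.0
```

{"fn": "move_arm", "kwargs": {"moves": [[0,0,0,0],[0,0,0,0],[0,0,0.03,0],[0,0,0.065,0],[0,0,0.1,0],[0,0,0.118,0],[0,0,0.125,0],[0,0,0.125,0],[0,0,0.125,0]]}}

```text
clock: 53.4
eef_pos: [431.9, -243.1, 70.2]
eef_rot: [3.141, -0.001, 0.042]
wrist_force: [0.3, 0.1, -0.8]
finger_gap: 35.2
finger_force: 35.0
```

{"fn": "move_arm", "kwargs": {"moves": [[0,0,0,0],[0,0,0,0],[0,0,0,0],[0,0,-0.03,0],[0,0,-0.07,0],[0,0,-0.11,0],[0,0,-0.15,0],[0,0,-0.17,0]], "jaw": 0.05}}

```text
clock: 54.2
eef_pos: [431.9, -243.7, 243.0]
eef_rot: [3.139, -0.004, 0.042]
wrist_force: [0.7, 0.6, -0.9]
finger_gap: 49.8
finger_force: 0.0
```

{"fn": "move_arm", "kwargs": {"moves": [[0,0.03,0,0],[0,0.07,0,0],[-0.02,0.11,0,0],[-0.04,0.15,0,0],[-0.06,0.19,0,0],[-0.08,0.21,0,0],[-0.08,0.21,0,0],[-0.08,0.21,0,0]]}}

```text
clock: 55.0
eef_pos: [360.0, -456.5, 239.3]
eef_rot: [-3.141, -0.0, 0.041]
wrist_force: [0.7, 0.4, 0.7]
finger_gap: 49.8
finger_force: 0.0
```

Run:
```python
from meas import *
shot('top','top9.png');shot('scene','scene9.png')
```

```text
(no output)
```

View pics/top9.png

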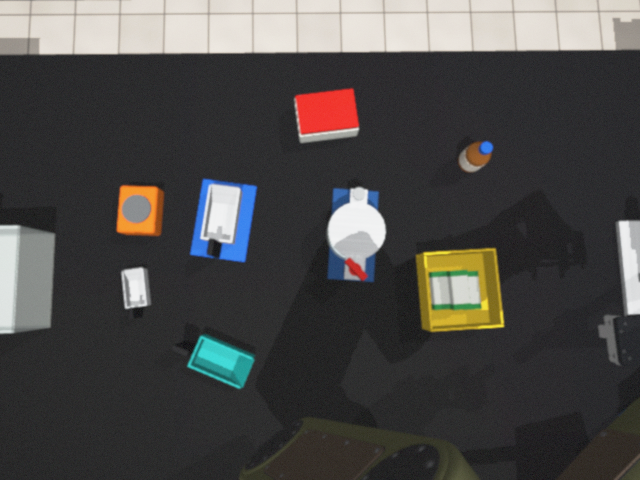

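View pics/scene9.png

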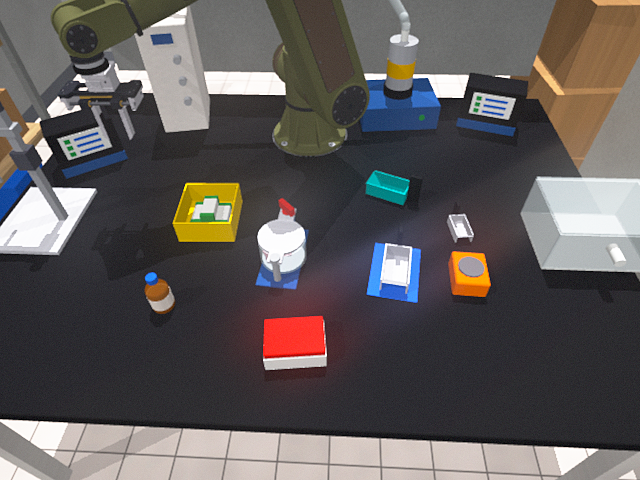

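The final views show the three cartridges in the tub (456,290). The scoop is empty and upright on the mat (221,213). The cover is closed and the knob is down and turned (356,268). The tip box, bottle and tape case have not moved, and there are no stray pink blocks. Handing in.

```bash
python3 -c "
from ang import *
pink(); print(manip.sign_off())"
```

```text
scene [302. 300.] 600 [690.  34.   0.]
the job is handed in; nothing more can be done
None
```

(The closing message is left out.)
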